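# Record photograph of corrosion coupons with scale

## Task

Set up and take the record photograph of the round test coupons: stand every coupon from the exposure tray upright and fully home between the tines of the white photo rack, one to a place, and lay the scale rule flat on the bench, flush along the rack's front edge (the camera side) and centred on the rack. With all that in place and the lamps switched on, press the camera release fully, then switch the lamps off again and leave the coupons and the rule as photographed. Never let a coupon lie on its face, and leave the other things on the bench alone.

Things in the scene. Friction and masses are not known exactly. Their poses are not given: they have to be found in the camera images.
- coupon1_c (a point): centre of a test coupon: plain aluminium disc 80 mm in diameter, 8 mm thick, 0.12 kg, dull spots; up to five alike, some may be absent. The point's y axis is the disc's own axis (across the 8 mm thickness); the x and z axes lie in its plane and may point anyhow. It starts in the exposure tray standing on its rim, leaning 15 degrees from upright, free to be drawn out upwards along its own plane.
- coupon2_c (a point): centre of a test coupon: plain aluminium disc 80 mm in diameter, 8 mm thick, 0.12 kg, dull spots; up to five alike, some may be absent. The point's y axis is the disc's own axis (across the 8 mm thickness); the x and z axes lie in its plane and may point anyhow. It starts in the exposure tray standing on its rim, leaning 15 degrees from upright, free to be drawn out upwards along its own plane.
- coupon3_c (a point): centre of a test coupon: plain aluminium disc 80 mm in diameter, 8 mm thick, 0.12 kg, dull spots; up to five alike, some may be absent. The point's y axis is the disc's own axis (across the 8 mm thickness); the x and z axes lie in its plane and may point anyhow. It starts in the exposure tray standing on its rim, leaning 15 degrees from upright, free to be drawn out upwards along its own plane.
- coupon4_c (a point): centre of a test coupon: plain aluminium disc 80 mm in diameter, 8 mm thick, 0.12 kg, dull spots; up to five alike, some may be absent. The point's y axis is the disc's own axis (across the 8 mm thickness); the x and z axes lie in its plane and may point anyhow. It starts in the exposure tray standing on its rim, leaning 15 degrees from upright, free to be drawn out upwards along its own plane.
- coupon5_c (a point): centre of a test coupon: plain aluminium disc 80 mm in diameter, 8 mm thick, 0.12 kg, dull spots; up to five alike, some may be absent. The point's y axis is the disc's own axis (across the 8 mm thickness); the x and z axes lie in its plane and may point anyhow. It starts in the exposure tray standing on its rim, leaning 15 degrees from upright, free to be drawn out upwards along its own plane.
- tray: fixed grey exposure tray on the bench nearest the robot, base 90 x 340 x 12 mm (x, y, z), origin under its centre, its long way along its y axis; end walls 42 mm high. Five places 64 mm apart along y, each of two wire U's (6 mm wire, 12 mm clear between tines, tine tops about 56 mm above the bench) that lean 15 degrees towards +y.
- rack: white photo rack, base 80 x 500 x 12 mm (x, y, z), origin under its middle; the vertical front face of the base lies at x = +40 mm, away from the robot. Five places 96 mm apart along y, each of two upright 6 mm wire U's 44 mm apart along y; 12 mm clear between tines along x, tips flared to 24 mm, 65 mm above the bench. A coupon stands on its rim on the cross wires, disc axis along the rack's x.
- rack_p1 (a point): where the centre of a coupon lies when it stands home in place 1 of the rack (counted from the -y end), 59 mm above the bench; axes as those of the rack
- rack_p2 (a point): where the centre of a coupon lies when it stands home in place 2 of the rack (counted from the -y end), 59 mm above the bench; axes as those of the rack
- rack_p3 (a point): where the centre of a coupon lies when it stands home in place 3 of the rack (counted from the -y end), 59 mm above the bench; axes as those of the rack
- rack_p4 (a point): where the centre of a coupon lies when it stands home in place 4 of the rack (counted from the -y end), 59 mm above the bench; axes as those of the rack
- rack_p5 (a point): where the centre of a coupon lies when it stands home in place 5 of the rack (counted from the -y end), 59 mm above the bench; axes as those of the rack
- rule_c (a point): centre of the loose scale rule, 18.5 mm above its underside: flat aluminium bar 45 x 200 x 5 mm (x, y, z) with ticks along both long edges, 0.16 kg, long way along its y axis, z up; both long edges are alike. On its middle stands a black finger grip 14 mm (x) by 30 mm (y), from 5 to 37 mm above the underside.
- console: fixed grey photo console, box 100 x 160 x 40 mm (x, y, z), origin under its centre; on its top a bat-handle switch for the lamps (pivot 45 mm towards +y, 48 mm above the bench) and the round camera release button (45 mm towards -y). Console and rule lie on opposite sides of the tray, either way round.
- lamp_switch (a joint): angle of the lamp switch: 0 = off, leaning 0.45 rad to the console's -x (towards the robot); 0.9 rad = on, leaning as far to +x. Steel bat handle 42 mm long with a 15 mm ball at its tip; it stays where it is left (about 1.5 N at the tip moves it).
- switch_tip (a point): centre of the ball at the tip of the lamp switch's handle; moves with it, 86 mm above the bench in the end positions, 90 mm midway
- release (a joint): travel of the camera release button: 0 = up, 0.006 m = fully down (5 N, a spring returns it)
- release_top (a point): middle of the top of the release button, 28 mm in diameter, moves down with it
- wash_bottle: white wash bottle with blue cap and spout, 66 mm in diameter, 172 mm tall, origin at its foot; a bystander
- beaker: empty glass beaker, 68 mm in diameter, 90 mm tall, origin at its foot; a bystander
- amber_bottle: amber reagent bottle, 54 mm in diameter, 100 mm tall, origin at its foot; a bystander
- white_jar: white jar with blue lid, 64 mm in diameter, 65 mm tall, origin at its foot; a bystander
- weigh_dish: white porcelain dish, 70 mm in diameter, 18 mm tall, origin at its foot; a bystander
- crucible: white porcelain crucible, 48 mm in diameter, 40 mm tall, origin at its foot; a bystander
There are look-alikes about, which are no part of the job. What is shaped like the part that bears coupon1_c but green is not meant. What is shaped like the part that bears coupon4_c but red is not meant.

How it is judged:
By the outcome, as a careful person would: the job done as asked, in the order asked, and still so for the second after the job is handed in, with the robot touching nothing.
Of coupon1, coupon2, coupon3, coupon4, coupon5 only 3 to 5 are there at a start; the rules pass over those that are not, and their reading is None.
At some moment in a run one of rule may be knocked a few centimetres aside while the robot is not near it.
It also fails if it takes over 210 s, if anything falls off the work surface, if the arm or the gripper's body presses on something with over 40 N, if the wrist force passes 120 N, or if a joint passes its speed limit or range.

## Robot

A 7-joint arm with a two-finger parallel gripper is mounted at the origin on the work surface. World frame = base frame: x ahead of the robot, y to its left, z up, the work surface at z = 0. Lengths are in m, angles in rad, forces in N, time in s.
With the tool pointing down it reaches from about 0.425 to 0.925 m from the base axis. Payload 6.8 kg.
Tool frame: the origin (TCP) lies on the mounting face of the last link; the fingertips stand 182 mm ahead of it and the grasp point (between the pads) lies 163 mm ahead of it; z points along the fingers, y is the direction in which the jaws open and shut (so a half turn about z gives the same grasp; the last joint's range is limited). The gripper opens to 88 mm and grips with 3 to 60 N. Pads are 20 mm wide; open, the fingers measure 115 mm over their backs; the gripper's body (75 mm by 178 mm) begins 61 mm behind the grasp point.
Start: joints at [1.185, 0.477, 0.022, 1.555, -0.011, 1.109, -0.083], TCP at [0.185, -0.649, 0.405] pointing down, gripper open.
Joint ranges: [-2.96, 2.96], [-0.34, 2.1], [-1.41, 1.46], [0.24, 2.44], [-1.37, 4.51], [0.17, 1.92], [-2.96, 2.96]. Speed limits (rad/s): [2.39, 2.39, 3.14, 3.14, 3.14, 3.14, 3.14].

## Interface

Orientations are given as a unit quaternion [w, x, y, z].
In Python, from bench import robot, snapshot, camera_params, ticket gives the robot as it stands.
- The arm moves only by the shell command python3 -m pendant 'ROWS' [FORCE]. ROWS is JSON, one flat list of numbers, 7 for each row, row after row: the shift along the tool's x, y, z in m, then the turn, a rotation vector about the tool's x, y, z in rad, then the closure, from 0 (fully open) to 1 (shut). In form: [x, y, z, wx, wy, wz, grip, x, y, z, wx, wy, wz, grip, ...]. A call has 1 to 8 rows; each row shifts and turns the pose as measured when the row begins, along the tool's axes as they then stand; what a row does not reach is not made up. A row lasts 1/8 s, in which the tool goes at most 62.5 mm and 10.7 degrees, less where a joint would pass 70% of its speed; a pose out of reach is approached as far as the arm can. A call with a gripper value outside its range is refused whole. The fingers move at their own pace and stop on an object; FORCE is the grip in N (left out, the last holds). Time passes only in rows, so rows that do not move let the fingers close. It gives the time, the measured TCP pose, the force and the opening at its end, in the units of the state.
- robot.state(): the state, without advancing time (a new reading comes with each control period).
- snapshot(name): name is "side" or "top" or "wrist"; returns (picture, depth): 384x512x3 uint8, red, green, blue; 384x512 float32, m along the optical axis (not along the pixel's ray), 0 where there is no reading.
- camera_params(name): a dict with "fx", "fy", "cx", "cy" (pixels), "rvec" (rotation vector, rad) and "tvec" (3), from world to camera coordinates, as OpenCV has them; the wrist camera has in their place "mount" (4x4, takes a point from camera to tool coordinates, whose origin is the TCP and whose axes are the flange's). Camera axes: x right, y down, z forward; pixel columns grow to the right and rows downward; lengths in m; the calibration is good to about 2 mm. A picture is of the moment at which its call begins: read the wrist's pose just before it. camera_params takes no time and is no camera call.
- ticket.finish_job(): hands the job in, once; it reports no verdict.
The state is a dict: "time_s": time; "joints": joint angles; "joint_velocities": joint speeds; "joint_efforts": joint torques, N m; "tool_pos": TCP position; "tool_rot": TCP orientation; "ft_force": force on the tool from outside, world axes, zero at the start; "moment": the same for the moment, N m; "finger_gap": finger opening in m.
Only numpy, scipy, OpenCV 4.12 (cv2) and the standard library are available. Lean on these libraries where they do the work, as an engineer would, in place of code of your own. Each camera call takes 0.05 s, during which the arm holds its last target. There are 200 camera calls.

## Working session

There is one attempt and no reset: what is moved stays moved. The work goes in short steps, Python scripts to look and compute and a shell command to move; the robot and the scene stay as the last step left them, time stands still between calls to the robot, and variables do not carry over. Pictures are saved under pics/ and viewed, about 12 in all and at most 16, crops included, and the job is handed in when it is done.

```bash
ls; mkdir -p pics; cat > h.py <<'E'
import numpy as np, cv2
from bench import robot, snapshot, camera_params, ticket
from scipy.spatial.transform import Rotation as R
def shot(name):
    s=robot.state(); im,d=snapshot(name); return s,im,d
def save(im,f,scale=1):
    cv2.imwrite('pics/'+f,cv2.resize(im[...,::-1],None,fx=scale,fy=scale,interpolation=cv2.INTER_CUBIC))
def toolT(s):
    T=np.eye(4); q=s['tool_rot']; T[:3,:3]=R.from_quat([q[1],q[2],q[3],q[0]]).as_matrix(); T[:3,3]=s['tool_pos']; return T
def cloud(name,s,d):
    p=camera_params(name); v,u=np.mgrid[:d.shape[0],:d.shape[1]]
    c=np.stack([(u-p['cx'])/p['fx']*d,(v-p['cy'])/p['fy']*d,d],-1)
    if 'mount' in p:
        T=toolT(s)@np.array(p['mount']); return c@T[:3,:3].T+T[:3,3]
    Rm=cv2.Rodrigues(np.array(p['rvec'],float))[0]; t=np.array(p['tvec'],float)
    return (c-t)@Rm
E
python3 - <<'E'
from h import *
s=robot.state(); print(s)
for n in('top','side'):
    s,im,d=shot(n); save(im,n+'0.png',1.5); np.savez(n+'0.npz',im=im,d=d,w=cloud(n,s,d))
    print(n,{k:np.round(v,3).tolist() for k,v in camera_params(n).items()})
print(camera_params('wrist'))
E
```

```text
pics
{'time_s': 0.0, 'joints': array([ 1.18489953,  0.47778413,  0.0223296 ,  1.55642466, -0.01151388,
        1.10927183, -0.0831075 ]), 'joint_velocities': array([ 4.97747102e-05,  2.52968426e-04, -1.07908486e-03,  1.62114248e-03,
       -1.01304645e-04,  1.38648908e-03,  7.37337621e-04]), 'joint_efforts': array([-4.83274889e-04, -5.82848382e+01,  1.53443299e+00, -2.72603953e+01,
       -5.44006575e-02,  1.68991130e-02,  1.38240857e-04]), 'tool_pos': array([ 0.18505428, -0.64886263,  0.40370325]), 'tool_rot': array([-8.61999720e-04,  9.90367543e-01,  1.38460666e-01, -1.77467215e-04]), 'ft_force': array([ 0.92119138, -0.14397179, -0.40553997]), 'moment': array([-0.00877923, -0.03016025, -0.02039075]), 'finger_gap': 0.08791192110152196}
top {'fx': 477.42, 'fy': 477.42, 'cx': 241.637, 'cy': 198.349, 'rvec': [2.126, -2.144, 0.176], 'tvec': [-0.0, 0.515, 1.324]}
side {'fx': 495.031, 'fy': 495.031, 'cx': 256.499, 'cy': 194.707, 'rvec': [0.966, -2.587, 0.941], 'tvec': [0.374, 0.313, 1.213]}
{'fx': 344.9605942179301, 'fy': 344.9605942179301, 'cx': 262.2976843565315, 'cy': 195.30219868644156, 'mount': array([[ 3.53977115e-04, -9.68506874e-01, -2.48986564e-01,
         6.71723234e-02],
       [ 9.99999833e-01,  4.56561292e-04, -3.54258851e-04,
        -3.02219555e-04],
       [ 4.56779760e-04, -2.48986397e-01,  9.68506874e-01,
         1.92866833e-02],
       [ 0.00000000e+00,  0.00000000e+00,  0.00000000e+00,
         1.00000000e+00]])}
```

View pics/top0.png

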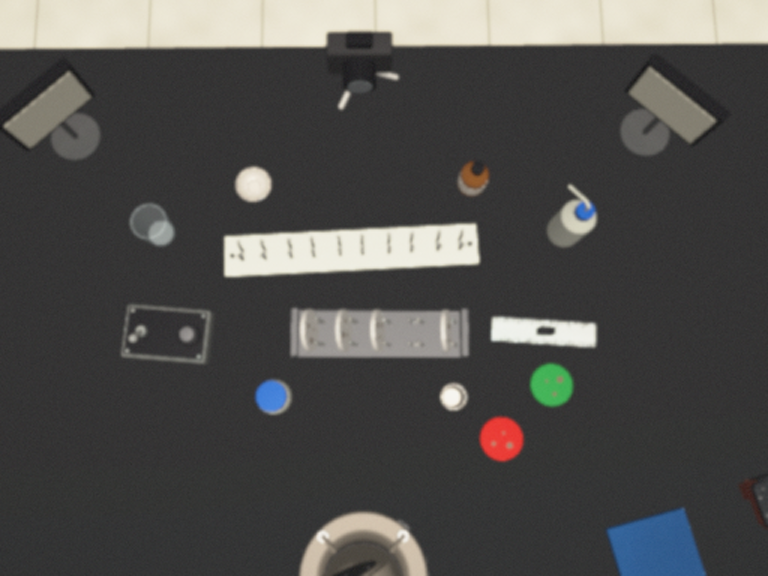

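View pics/side0.png

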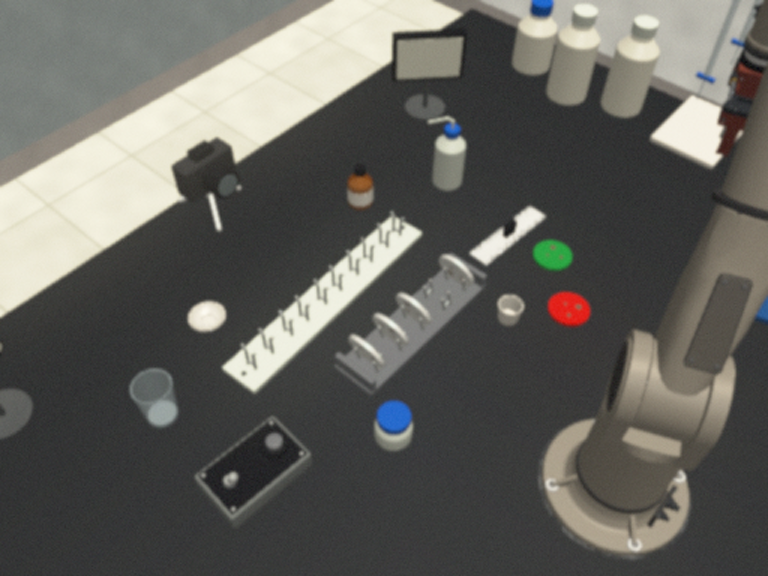

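The top view (768x576) shows the white rack at (351,250) and the tray at (380,332), with discs at columns 307, 342, 376 and 447. The console is at (167,333) on the +y side and the rule at (544,332). Candidates for coupons are the four grey upright discs in the tray (wanted), plus the green disc (551,385) and the red disc (501,439), which are look-alikes and stay put. The dish (253,184) and crucible (453,397) are bystanders.

```bash
python3 - <<'E'
from h import *
z=np.load('top0.npz'); im,d,w=z['im'].astype(int),z['d'],z['w']
def px(a,b): return w[int(b/1.5),int(a/1.5)].round(4)
print('bench',px(390,280),px(500,285))
# region helper
def reg(x0,x1,y0,y1,m):
    M=np.zeros(d.shape,bool); M[int(y0/1.5):int(y1/1.5),int(x0/1.5):int(x1/1.5)]=1; return M&m&(d>0)
def rect(M):
    p=w[M]; r=cv2.minAreaRect(p[:,:2].astype(np.float32)); return np.array(r[0]).round(4),np.array(r[1]).round(4),round(r[2],2),p[:,2].mean().round(4)
br=im.mean(-1)
print('rack',rect(reg(210,490,215,285,(br>190)&(w[...,2]<.03))))
print('rule',rect(reg(480,610,305,355,(br>150)&(w[...,2]<.02))))
print('tray',rect(reg(280,480,300,365,(br>80)&(w[...,2]<.03))))
print('console',rect(reg(110,220,295,370,(w[...,2]>.03)&(w[...,2]<.048))))
for c in((307,330),(342,330),(376,330),(447,330)):
    M=reg(c[0]-12,c[0]+14,305,360,w[...,2]>.06); print('coup',c,M.sum(),w[M].mean(0).round(4),w[M].min(0).round(3),w[M].max(0).round(3))
s=robot.state(); print(toolT(s).round(3))
E
```

```text
bench [ 0.5581 -0.0593  0.0015] [ 0.5441 -0.2748  0.0026]
rack (array([0.617 , 0.0185]), array([0.0808, 0.4986]), 2.57, np.float64(0.0116))
rule (array([ 0.4523, -0.3551]), array([0.2028, 0.0478]), 85.99, np.float64(0.0045))
tray (array([ 0.4527, -0.0364]), array([0.3509, 0.0989]), 89.54, np.float64(0.0111))
console (array([0.4499, 0.3709]), array([0.1617, 0.1001]), 84.54, np.float64(0.0399))
coup (307, 330) 176 [0.4504 0.1007 0.0806] [0.413 0.085 0.06 ] [0.489 0.11  0.099]
coup (342, 330) 156 [0.4482 0.0368 0.0808] [0.411 0.028 0.06 ] [0.489 0.044 0.101]
coup (376, 330) 148 [ 0.4476 -0.0264  0.0821] [ 0.41  -0.033  0.064] [ 0.485 -0.019  0.104]
coup (447, 330) 126 [ 0.4446 -0.154   0.082 ] [ 0.409 -0.163  0.06 ] [ 0.486 -0.146  0.1  ]
[[ 0.962  0.274 -0.001  0.185]
 [ 0.274 -0.962  0.002 -0.649]
 [-0.    -0.002 -1.     0.404]
 [ 0.     0.     0.     1.   ]]
```

```bash
cat >> h.py <<'E'
from scipy.linalg import logm, expm
def T_of(P,ydir,z=(0,0,-1),off=.163):
    """TCP pose: grasp point P, jaw axis ydir (world), fingers along z"""
    z=np.array(z,float); z/=np.linalg.norm(z); y=np.array(ydir,float); y-=z*(y@z); y/=np.linalg.norm(y)
    T=np.eye(4); T[:3,:3]=np.stack([np.cross(y,z),y,z],1); T[:3,3]=np.array(P)-off*z; return T
def plan(Tt,n=None,vmax=.055,cur=None):
    T=toolT(robot.state()) if cur is None else cur
    L=np.real(logm(np.linalg.inv(T)@Tt)); w=np.array([L[2,1],L[0,2],L[1,0]])
    D=np.linalg.inv(T)@Tt
    if n is None: n=int(max(1,np.ceil(np.linalg.norm(D[:3,3])/vmax),np.ceil(np.linalg.norm(w)/np.radians(9.5))))
    M=expm(L/n); r=np.r_[M[:3,3],R.from_matrix(M[:3,:3]).as_rotvec()]
    print('n',n,'row',r.round(4).tolist())
def ang(t): t=np.radians(t); return np.array([np.cos(t),np.sin(t),0])
E
python3 - <<'E'
from h import *
plan(T_of((.5,-.036,.5-.163),ang(-90)))
E
```

```text
n 13 row [0.0311, -0.0432, -0.0074, -0.0001, 0.0, 0.0214]
```

```bash
python3 -m pendant '[0.031,-0.043,-0.007,0,0,0.021,0, 0.031,-0.043,-0.007,0,0,0.021,0, 0.031,-0.043,-0.007,0,0,0.021,0, 0.031,-0.043,-0.007,0,0,0.021,0, 0.031,-0.043,-0.007,0,0,0.021,0, 0.031,-0.043,-0.007,0,0,0.021,0, 0.031,-0.043,-0.007,0,0,0.021,0, 0.031,-0.043,-0.007,0,0,0.021,0]'; python3 - <<'E'
from h import *
s=robot.state(); print(s['time_s'],s['joints'].round(3))
plan(T_of((.5,-.036,.5-.163),ang(-90)))
E
```

```text
time_s: 1.1
tool_pos: [0.3611, -0.2533, 0.4581]
tool_rot: [-0.003, 0.999, 0.049, -0.002]
ft_force: [1.2, -1.2, -0.1]
finger_gap: 0.0876
1.1 [ 0.683  0.045 -0.218  2.002  0.009  1.102 -1.012]
n 5 row [0.0302, -0.0418, -0.0083, -0.001, 0.0009, 0.0195]
```

```bash
python3 -m pendant '[0.030,-0.042,-0.008,-0.001,0.001,0.020,0.6, 0.030,-0.042,-0.008,-0.001,0.001,0.020,0.6, 0.030,-0.042,-0.008,-0.001,0.001,0.020,0.6, 0.030,-0.042,-0.008,-0.001,0.001,0.020,0.6, 0.030,-0.042,-0.008,-0.001,0.001,0.020,0.6,0,0,0,0,0,0,0.6,0,0,0,0,0,0,0.6]' 20; python3 - <<'E'
from h import *
s,im,d=shot('wrist'); print(s['joints'].round(3)); save(im,'w0.png',1.5); np.savez('w0.npz',im=im,d=d,w=cloud('wrist',s,d))
E
```

```text
time_s: 1.98
tool_pos: [0.502, -0.0243, 0.4986]
tool_rot: [-0.0, 1.0, -0.0, -0.0]
ft_force: [-0.8, -0.2, -0.0]
finger_gap: 0.0352
[ 0.346  0.142 -0.466  1.811  0.068  1.206 -1.712]
```

View pics/w0.png

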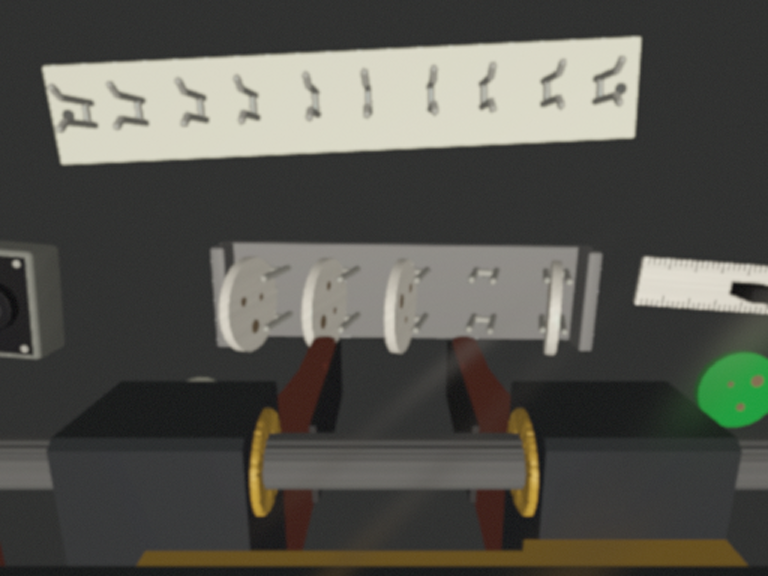

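```bash
cat > meas.py <<'E'
from h import *
def rackfit(im,w):
    M=(im.astype(int).min(-1)>150)&(abs(w[...,2]-.012)<.008)&(w[...,0]>.52)&(w[...,0]<.72)&(abs(w[...,1]-.018)<.3)
    n,l,st,_=cv2.connectedComponentsWithStats(cv2.morphologyEx(M.astype(np.uint8),cv2.MORPH_CLOSE,np.ones((9,9)))); k=1+st[1:,4].argmax()
    p=w[(l==k)&M]; r=cv2.minAreaRect(p[:,:2].astype(np.float32)); return np.array(r[0]).round(4),np.array(r[1]).round(4),round(r[2],2),p[:,2].mean().round(4)
E
python3 - <<'E'
from meas import *
z=np.load('w0.npz'); im,d,w=z['im'],z['d'],z['w']
print('rack',rackfit(im,w))
print('bench',np.median(w[120:150,150:350,2]))
for y0 in(.10,.036,-.026,-.155):
    M=(abs(w[...,0]-.45)<.06)&(abs(w[...,1]-y0)<.03)&(w[...,2]>.045)&(w[...,2]<.11)&(d>0)
    p=w[M]
    # robust plane y = a + b x + c z for the -y face
    A=np.c_[np.ones(len(p)),p[:,0]-.45,p[:,2]-.06]; k=np.ones(len(p),bool)
    for _ in range(15):
        c=np.linalg.lstsq(A[k],p[k,1],rcond=None)[0]; r=p[:,1]-A@c; k=abs(r)<max(2*np.median(abs(r[k])),.0015)
    print(y0,len(p),k.sum(),'face y at z=.06: %.4f yaw %.2f lean %.2f'%(c[0],-np.degrees(np.arctan(c[1])),np.degrees(np.arctan(c[2]))),'x range',np.percentile(p[:,0],[.5,99.5]).round(4),'zmax',np.percentile(p[:,2],99.5).round(4), 'ymean top',p[p[:,2]>.085].mean(0).round(4))
E
```

```text
rack (array([0.6166, 0.0196]), array([0.0799, 0.4998]), 2.58, np.float64(0.0127))
bench 0.0008174785225315839
0.1 1660 1294 face y at z=.06: 0.0936 yaw 0.61 lean 15.50 x range [0.4133 0.4906] zmax 0.0972 ymean top [0.4534 0.1044 0.0917]
0.036 1179 835 face y at z=.06: 0.0296 yaw 0.55 lean 15.54 x range [0.4201 0.49  ] zmax 0.0976 ymean top [0.4549 0.041  0.0922]
-0.026 990 643 face y at z=.06: -0.0344 yaw 0.61 lean 15.95 x range [0.4121 0.4892] zmax 0.0973 ymean top [ 0.4519 -0.0227  0.0921]
-0.155 629 291 face y at z=.06: -0.1539 yaw 1.30 lean 10.25 x range [0.413  0.4879] zmax 0.0977 ymean top [ 0.451  -0.1492  0.0927]
```

Picture 3 shows four grey discs leaning left (+y) at (245,305), (322,300), (400,305) and (553,305). Place 4 of the tray, at (483,300), is empty. The green look-alike is at (738,390). I'm grasping the +y disc (A) first.

```bash
cat >> h.py <<'E'
u15=np.array([0,np.sin(np.radians(15.3)),np.cos(np.radians(15.3))])
CP={'A':(.4530,.0970,.0575),'B':(.4522,.0330,.0575),'C':(.4515,-.0310,.0575),'D':(.4502,-.1590,.0575)}
def Tg(k,up): return T_of(np.array(CP[k])+(.025+up)*u15,ang(-90.6),-u15)
rc=np.array([.6168,.0190]); th=np.radians(2.57); rx=np.array([np.cos(th),np.sin(th)]); ry=np.array([-np.sin(th),np.cos(th)])
def Tp(k,up,dx=0): 
    p=rc+ry*.096*(k-3)+rx*dx; return T_of((p[0],p[1],.059+.025+up),ang(2.57))
def err(Tt):
    D=np.linalg.inv(toolT(robot.state()))@Tt; print('err mm',(D[:3,3]*1e3).round(1),'deg',np.degrees(R.from_matrix(D[:3,:3]).as_rotvec()).round(2))
E
python3 -c "
from h import *
plan(Tg('A',.06)); plan(Tg('A',0),cur=Tg('A',.06))"
```

```text
n 6 row [-0.0083, -0.0347, 0.0301, -0.0446, 0.0004, 0.0017]
n 2 row [-0.0, 0.0, 0.03, -0.0, 0.0, -0.0]
```

```bash
python3 -m pendant '[-0.008,-0.035,0.030,-0.045,0,0.002,0.7,-0.008,-0.035,0.030,-0.045,0,0.002,0.7,-0.008,-0.035,0.030,-0.045,0,0.002,0.7,-0.008,-0.035,0.030,-0.045,0,0.002,0.7,-0.008,-0.035,0.030,-0.045,0,0.002,0.7,-0.008,-0.035,0.030,-0.045,0,0.002,0.7,0,0,0,0,0,0,0.7]' 20; python3 -c "
from h import *
err(Tg('A',.06)); plan(Tg('A',.06)); plan(Tg('A',0)); print(robot.state()['joints'].round(2))"
```

```text
time_s: 2.9
tool_pos: [0.4551, 0.1555, 0.2904]
tool_rot: [0.142, 0.99, -0.017, -0.0]
ft_force: [-1.1, -0.1, 0.5]
finger_gap: 0.0265
err mm [-2.3 -4.8 -8. ] deg [ 0.99  0.27 -1.27]
n 1 row [-0.0023, -0.0048, -0.008, 0.0173, 0.0046, -0.0222]
n 1 row [-0.002, -0.0059, 0.052, 0.0173, 0.0046, -0.0222]
[-0.1   0.4  -0.52  2.05  0.52  0.98 -2.55]
```

```bash
python3 -m pendant '[-0.002,-0.005,0,0.017,0.005,-0.022,0.7,0,0,0,0,0,0,0.7]'; python3 -c "
from h import *
err(Tg('A',.06)); plan(Tg('A',0),n=3)"
```

```text
time_s: 3.15
tool_pos: [0.4543, 0.1579, 0.2906]
tool_rot: [0.133, 0.991, -0.007, 0.002]
ft_force: [0.3, 0.1, -0.2]
finger_gap: 0.0264
err mm [-1.3 -2.8 -7.1] deg [-0.03 -0.09 -0.18]
n 3 row [-0.0005, -0.0009, 0.0176, -0.0002, -0.0005, -0.0011]
```

```bash
python3 -m pendant '[-0.001,-0.003,0,0,0,-0.002,0.7,-0.001,0,0.018,0,0,0,0.7,0,0,0.018,0,0,0,0.7,0,0,0.015,0,0,0,0.7,0,0,0,0,0,0,0.7]'; python3 -c "
from h import *
err(Tg('A',0))"
```

```text
time_s: 3.78
tool_pos: [0.4532, 0.1439, 0.2382]
tool_rot: [0.133, 0.991, -0.008, 0.002]
ft_force: [0.6, -0.6, -0.3]
finger_gap: 0.0262
err mm [-0.2 -2.4 -1.4] deg [-0.01 -0.13 -0.36]
```

```bash
python3 -m pendant '[0,-0.002,-0.001,0,0,-0.004,0.7,0,-0.002,0,0,0,0,0.7,0,0,0,0,0,0,1,0,0,0,0,0,0,1,0,0,0,0,0,0,1,0,0,0,0,0,0,1]' 25; python3 -c "
from h import *
err(Tg('A',0));print(robot.state()['ft_force'])"
```

```text
time_s: 4.53
tool_pos: [0.4537, 0.1476, 0.239]
tool_rot: [0.134, 0.991, -0.007, 0.002]
ft_force: [-0.4, -0.1, 0.1]
finger_gap: 0.0081
err mm [-0.7  0.9  0.4] deg [ 0.14 -0.17 -0.16]
[-0.44410009 -0.12210719  0.05374232]
```

```bash
python3 -m pendant '[0,0,-0.030,0,0,0,1,0,0,-0.030,0,0,0,1,0,0,-0.030,0,0,0,1,0,0,-0.030,0,0,0,1]'; python3 -c "
from h import *
plan(Tp(5,.08)); print(robot.state()['joints'].round(2))"
```

```text
time_s: 5.03
tool_pos: [0.4522, 0.1814, 0.3555]
tool_rot: [0.132, 0.991, -0.005, 0.0]
ft_force: [0.3, 0.1, -2.6]
finger_gap: 0.0078
n 10 row [0.0155, 0.0086, 0.0036, 0.0205, 0.0214, -0.1616]
[-0.1   0.32 -0.57  1.98  0.42  1.1  -2.48]
```

```bash
python3 -m pendant '[0.0155,0.0085,0.003,0.0205,0.0215,-0.162,1,0.0155,0.0085,0.003,0.0205,0.0215,-0.162,1,0.0155,0.0085,0.003,0.0205,0.0215,-0.162,1,0.0155,0.0085,0.003,0.0205,0.0215,-0.162,1,0.0155,0.0085,0.003,0.0205,0.0215,-0.162,1,0.0155,0.0085,0.003,0.0205,0.0215,-0.162,1,0.0155,0.0085,0.003,0.0205,0.0215,-0.162,1,0.0155,0.0085,0.003,0.0205,0.0215,-0.162,1]'; python3 -c "
from h import *
plan(Tp(5,.08)); print(robot.state()['joints'].round(2))"
```

```text
time_s: 6.02
tool_pos: [0.5861, 0.1952, 0.3421]
tool_rot: [0.024, 0.782, 0.622, 0.007]
ft_force: [1.0, -0.3, -1.1]
finger_gap: 0.0079
n 2 row [0.0096, 0.0095, 0.0077, 0.0216, 0.012, -0.1357]
[ 0.15  0.57 -0.81  1.73  0.52  1.04 -1.07]
```

```bash
python3 -m pendant '[0.0095,0.0095,0.0075,0.0215,0.012,-0.136,1,0.0095,0.0095,0.0075,0.0215,0.012,-0.136,1,0,0,0,0,0,0,1]'; python3 -c "
from h import *
err(Tp(5,.08)); plan(Tp(5,.08))"
```

```text
time_s: 6.4
tool_pos: [0.6092, 0.2125, 0.3262]
tool_rot: [-0.003, 0.688, 0.726, 0.001]
ft_force: [0.1, -0.7, -1.0]
finger_gap: 0.0081
err mm [-1.6 -1.1 -0.8] deg [-0.11 -0.35  0.54]
n 1 row [-0.0016, -0.0011, -0.0008, -0.002, -0.0061, 0.0095]
```

```bash
python3 -m pendant '[-0.002,-0.001,0,-0.002,-0.006,0.010,1,0,-0.0005,0,0,0,0,1]'; python3 - <<'E'
from h import *
err(Tp(5,.08))
s,im,d=shot('wrist'); save(im,'w1.png',1.5); np.savez('w1.npz',im=im,d=d,w=cloud('wrist',s,d))
E
```

```text
time_s: 6.65
tool_pos: [0.6071, 0.2103, 0.3265]
tool_rot: [0.0, 0.693, 0.721, 0.0]
ft_force: [-0.6, -0.5, -1.2]
finger_gap: 0.008
err mm [ 0.5  1.2 -0.5] deg [ 0.05  0.03 -0.29]
```

View pics/w1.png

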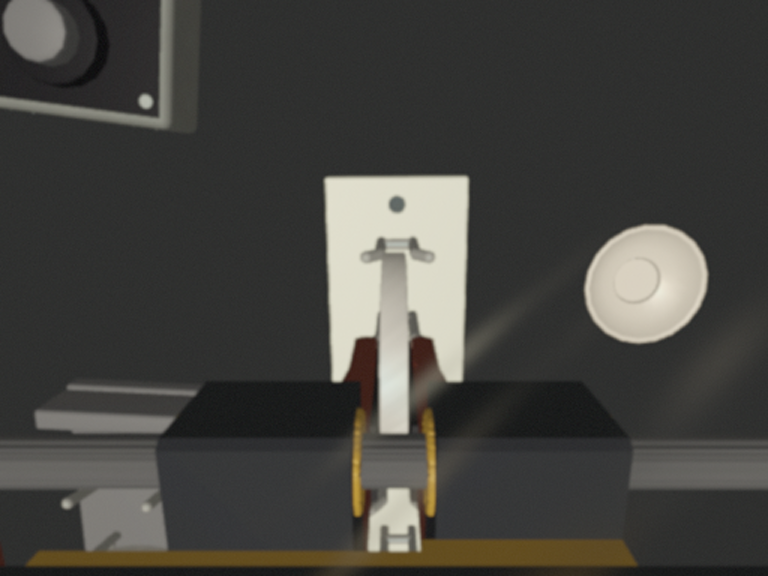

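Picture 4 shows the disc upright in the jaws at (395,340), between the flared tines of place 5, whose tips are at (366,256) and (430,256). I'm lowering it now.

```bash
python3 -m pendant '[0.0005,0.0015,0.020,0,0,-0.005,1,0,0,0.020,0,0,0,1,0,0,0.020,0,0,0,1,0,0,0.008,0,0,0,1,0,0,0,0,0,0,1]'; python3 -c "
from h import *
err(Tp(5,.0))"
```

```text
time_s: 7.32
tool_pos: [0.6078, 0.2104, 0.2525]
tool_rot: [0.0, 0.691, 0.723, -0.001]
ft_force: [0.2, 0.6, -1.3]
finger_gap: 0.0075
err mm [0.4 0.5 5.5] deg [-0.05  0.12 -0.01]
```

```bash
python3 -m pendant '[0,0,0.003,0,0,0,1,0,0,0.002,0,0,0,1,0,0,0.001,0,0,0,1]'; python3 -c "
from h import *
err(Tp(5,.0))"
```

```text
time_s: 7.7
tool_pos: [0.6083, 0.2114, 0.2486]
tool_rot: [0.001, 0.691, 0.723, 0.0]
ft_force: [-1.5, -1.0, 3.0]
finger_gap: 0.0082
err mm [-0.5 -0.1  1.6] deg [ 0.11  0.04 -0.01]
```

```bash
python3 -m pendant '[0,0,0,0,0,0,0.7,0,0,0,0,0,0,0.7,0,0,-0.030,0,0,0,0.7,0,0,-0.040,0,0,0,0.7,0,0,-0.040,0,0,0,0.7,0,0,-0.030,0,0,0,0.7]'; python3 - <<'E'
from h import *
s,im,d=shot('wrist'); save(im[:300],'w2.png',1.5); w=cloud('wrist',s,d)
M=(np.linalg.norm(w[...,:2]-Tp(5,0)[:2,3],axis=-1)<.06)&(w[...,2]>.07)&(w[...,2]<.13)
p=w[M]; print(len(p),'zmax',np.percentile(p[:,2],98),'mean',p.mean(0),Tp(5,0)[:2,3])
plan(Tg('B',.12));
E
```

```text
time_s: 8.45
tool_pos: [0.6079, 0.2104, 0.3896]
tool_rot: [0.0, 0.691, 0.723, -0.001]
ft_force: [1.4, -0.7, 0.3]
finger_gap: 0.0267
827 zmax 0.10012750661525652 mean [0.60817317 0.21732994 0.09259603] [0.60819073 0.21080688]
n 10 row [-0.0191, -0.0072, 0.0038, -0.0205, -0.0217, 0.1615]
```

View pics/w2.png

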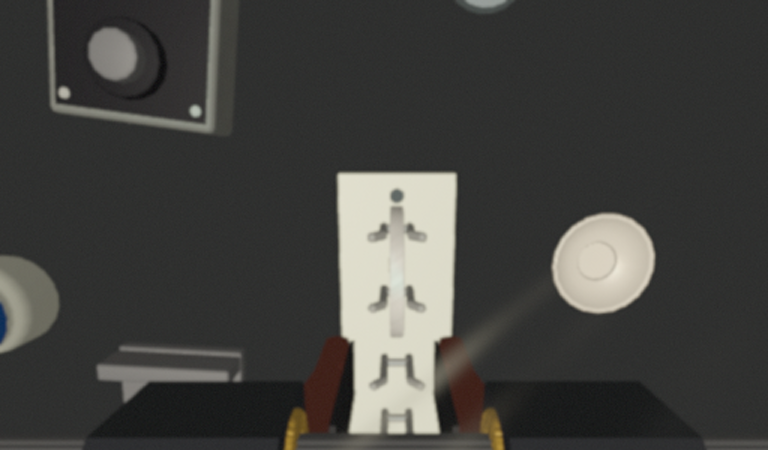

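Picture 5 shows coupon A standing home in place 5 at (397,270), with its top at z = 100 mm. Next is B, going to place 4.

```bash
python3 -m pendant '[-0.019,-0.007,0.003,-0.0205,-0.0215,0.1615,0.7,-0.019,-0.007,0.003,-0.0205,-0.0215,0.1615,0.7,-0.019,-0.007,0.003,-0.0205,-0.0215,0.1615,0.7,-0.019,-0.007,0.003,-0.0205,-0.0215,0.1615,0.7,-0.019,-0.007,0.003,-0.0205,-0.0215,0.1615,0.7,-0.019,-0.007,0.003,-0.0205,-0.0215,0.1615,0.7,-0.019,-0.007,0.003,-0.0205,-0.0215,0.1615,0.7,-0.019,-0.007,0.003,-0.0205,-0.0215,0.1615,0.7]'; python3 -c "
from h import *
plan(Tg('B',.08))"
```

```text
time_s: 9.5
tool_pos: [0.4898, 0.1109, 0.3688]
tool_rot: [0.112, 0.984, 0.135, 0.004]
ft_force: [-0.9, 1.1, 0.3]
finger_gap: 0.0266
n 2 row [-0.0187, -0.0065, 0.0259, -0.0198, -0.0217, 0.1395]
```

```bash
python3 -m pendant '[-0.0185,-0.0065,0.026,-0.020,-0.0215,0.1395,0.7,-0.0185,-0.0065,0.022,-0.020,-0.0215,0.1395,0.7,0,0,0,0,0,0,0.7]'; python3 -c "
from h import *
err(Tg('B',.08));plan(Tg('B',.08))"
```

```text
time_s: 9.88
tool_pos: [0.4504, 0.1047, 0.3185]
tool_rot: [0.134, 0.991, -0.009, 0.002]
ft_force: [-0.1, 0.4, 0.6]
finger_gap: 0.0263
err mm [1.8 0.2 2.7] deg [ 0.12 -0.06 -0.44]
n 1 row [0.0018, 0.0002, 0.0027, 0.002, -0.0011, -0.0077]
```

```bash
python3 -m pendant '[0.002,0,0.020,0.002,-0.001,-0.008,0.7,0,0,0.020,0,0,0,0.7,0,0,0.020,0,0,0,0.7,0,0,0.015,0,0,0,0.7,0,0,0.004,0,0,0,0.7,0,0,0,0,0,0,0.7]'; python3 -c "
from h import *
err(Tg('B',0))"
```

```text
time_s: 10.62
tool_pos: [0.4591, 0.085, 0.2445]
tool_rot: [0.13, 0.991, 0.002, 0.006]
ft_force: [-0.6, -0.2, 0.6]
finger_gap: 0.0263
err mm [-7.   0.8  6. ] deg [-0.36 -0.69  0.76]
```

```bash
python3 -m pendant '[-0.006,0,0,-0.006,-0.012,0.013,0.7,0,0,0,0,0,0,0.7]'; python3 -c "
from h import *
err(Tg('B',0));print(robot.state()['joints'].round(3))"
```

```text
time_s: 10.88
tool_pos: [0.453, 0.0854, 0.2455]
tool_rot: [0.133, 0.991, -0.005, 0.001]
ft_force: [0.3, -0.9, -0.9]
finger_gap: 0.0264
err mm [-0.8  1.   7.1] deg [-0.02 -0.05 -0.02]
[ 0.007  0.433 -0.492  2.142  0.609  0.836 -2.504]
```

```bash
python3 -m pendant '[-0.001,0.001,0.006,0,0,0,0.7,0,0,0.001,0,0,0,0.7,0,0,0,0,0,0,1,0,0,0,0,0,0,1,0,0,0,0,0,0,1,0,0,0,0,0,0,1]' 25; python3 -c "
from h import *
err(Tg('B',0))"
```

```text
time_s: 11.62
tool_pos: [0.4521, 0.0827, 0.239]
tool_rot: [0.133, 0.991, -0.005, 0.002]
ft_force: [0.8, -0.1, -1.0]
finger_gap: 0.0078
err mm [0.1 0.  0.1] deg [-0.04 -0.11  0.  ]
```

```bash
python3 -m pendant '[0,0,-0.030,0,0,0,1,0,0,-0.030,0,0,0,1,0,0,-0.030,0,0,0,1,0,0,-0.030,0,0,0,1]'; python3 -c "
from h import *
plan(Tp(4,.08)); print(robot.state()['joints'].round(2))"
```

```text
time_s: 12.12
tool_pos: [0.4509, 0.114, 0.3554]
tool_rot: [0.134, 0.991, -0.005, -0.002]
ft_force: [0.8, -0.8, -1.6]
finger_gap: 0.0082
n 10 row [0.0138, 0.0114, 0.004, 0.0204, 0.0219, -0.1615]
[ 0.03  0.27 -0.57  2.04  0.43  1.06 -2.36]
```

```bash
python3 -m pendant '[0.014,0.0115,0.003,0.0205,0.022,-0.1615,1,0.014,0.0115,0.003,0.0205,0.022,-0.1615,1,0.014,0.0115,0.003,0.0205,0.022,-0.1615,1,0.014,0.0115,0.003,0.0205,0.022,-0.1615,1,0.014,0.0115,0.003,0.0205,0.022,-0.1615,1,0.014,0.0115,0.003,0.0205,0.022,-0.1615,1,0.014,0.0115,0.003,0.0205,0.022,-0.1615,1,0.014,0.0115,0.003,0.0205,0.022,-0.1615,1]'; python3 -c "
from h import *
plan(Tp(4,.08)); print(robot.state()['joints'].round(2))"
```

```text
time_s: 13.12
tool_pos: [0.5876, 0.0961, 0.3447]
tool_rot: [0.027, 0.785, 0.619, 0.0]
ft_force: [-0.4, 0.8, -0.5]
finger_gap: 0.0079
n 2 row [0.0116, 0.0105, 0.0089, 0.0194, 0.0196, -0.1401]
[ 0.31  0.52 -0.78  1.78  0.49  1.02 -0.91]
```

```bash
python3 -m pendant '[0.0115,0.0105,0.009,0.0195,0.0195,-0.140,1,0.0115,0.0105,0.009,0.0195,0.0195,-0.140,1,0,0,0,0,0,0,1]'; python3 -c "
from h import *
err(Tp(4,.08)); plan(Tp(4,.08))"
```

```text
time_s: 13.5
tool_pos: [0.6137, 0.1142, 0.3248]
tool_rot: [-0.002, 0.689, 0.725, -0.001]
ft_force: [-0.6, -0.4, -1.2]
finger_gap: 0.0078
err mm [ 0.7 -1.2 -2.2] deg [-0.22 -0.09  0.39]
n 1 row [0.0007, -0.0012, -0.0022, -0.0039, -0.0015, 0.0069]
```

```bash
python3 -m pendant '[0.0005,-0.001,0,-0.004,-0.0015,0.007,1,0,0,0,0,0,0,1]'; python3 -c "
from h import *
err(Tp(4,.08))"
```

```text
time_s: 13.75
tool_pos: [0.6119, 0.1141, 0.325]
tool_rot: [0.001, 0.693, 0.721, -0.001]
ft_force: [-0.3, 0.2, -0.9]
finger_gap: 0.0081
err mm [ 0.8  0.7 -2. ] deg [ 0.02  0.1  -0.29]
```

```bash
python3 -m pendant '[0.0005,0.0005,0.020,0,0,-0.005,1,0,0,0.020,0,0,0,1,0,0,0.020,0,0,0,1,0,0,0.008,0,0,0,1,0,0,0,0,0,0,1]'; python3 -c "
from h import *
err(Tp(4,.0))"
```

```text
time_s: 14.38
tool_pos: [0.6116, 0.1138, 0.2515]
tool_rot: [0.001, 0.692, 0.722, -0.001]
ft_force: [1.1, -0.8, -0.7]
finger_gap: 0.0081
err mm [1.1 1.  4.5] deg [-0.03  0.22 -0.07]
```

```bash
python3 -m pendant '[0.001,0.001,0.003,0,0,0,1,0,0,0.002,0,0,0,1,0,0,0.0005,0,0,0,1]'; python3 -c "
from h import *
err(Tp(4,.0))"
```

```text
time_s: 14.75
tool_pos: [0.6132, 0.1158, 0.2479]
tool_rot: [0.002, 0.692, 0.722, -0.0]
ft_force: [1.6, 1.1, -0.8]
finger_gap: 0.0078
err mm [-0.9 -0.8  0.9] deg [ 0.12  0.16 -0.07]
```

```bash
python3 -m pendant '[0,0,0.0015,0,0,0,1,0,0,0.0005,0,0,0,1]'; python3 -m pendant '[0,0,0,0,0,0,0.7,0,0,0,0,0,0,0.7,0,0,-0.030,0,0,0,0.7,0,0,-0.040,0,0,0,0.7,0,0,-0.040,0,0,0,0.7,0,0,-0.030,0,0,0,0.7]'; cat >> h.py <<'E'
def chk(k):
    s,im,d=shot('wrist'); w=cloud('wrist',s,d); c=Tp(k,0)[:2,3]
    M=(np.linalg.norm(w[...,:2]-c,axis=-1)<.06)&(w[...,2]>.07)&(w[...,2]<.13); p=w[M]
    q=(p[:,:2]-c)@np.stack([rx,ry],1); b=p[:,2]>.09
    print(k,len(p),'zmax %.4f'%np.percentile(p[:,2],98),'rack-frame mean',q.mean(0).round(4),'x spread',np.percentile(q[:,0],[2,98]).round(4),'x top',q[b,0].mean().round(4),'x low',q[~b,0].mean().round(4))
    return im
E
python3 -c "
from h import *
chk(4); plan(Tg('C',.12))"
```

```text
time_s: 15.0
tool_pos: [0.6136, 0.1165, 0.2474]
tool_rot: [0.002, 0.691, 0.722, 0.001]
ft_force: [-0.7, -0.7, 2.1]
finger_gap: 0.0079
time_s: 15.75
tool_pos: [0.6126, 0.1153, 0.3875]
tool_rot: [0.001, 0.692, 0.722, -0.002]
ft_force: [-0.2, -0.7, -0.5]
finger_gap: 0.0261
4 848 zmax 0.1000 rack-frame mean [0.0014 0.0079] x spread [-0.0022  0.0052] x top 0.0015 x low 0.0013
n 10 row [-0.0169, -0.0098, 0.0032, -0.0203, -0.0215, 0.1614]
```

Coupon B is home in place 4. Next is C, going to place 2.

```bash
python3 -m pendant '[-0.017,-0.010,0.003,-0.0205,-0.0215,0.1615,0.7,-0.017,-0.010,0.003,-0.0205,-0.0215,0.1615,0.7,-0.017,-0.010,0.003,-0.0205,-0.0215,0.1615,0.7,-0.017,-0.010,0.003,-0.0205,-0.0215,0.1615,0.7,-0.017,-0.010,0.003,-0.0205,-0.0215,0.1615,0.7,-0.017,-0.010,0.003,-0.0205,-0.0215,0.1615,0.7,-0.017,-0.010,0.003,-0.0205,-0.0215,0.1615,0.7,-0.017,-0.010,0.003,-0.0205,-0.0215,0.1615,0.7]'; python3 -c "
from h import *
plan(Tg('C',.08))"
```

```text
time_s: 16.8
tool_pos: [0.4828, 0.0398, 0.3644]
tool_rot: [0.115, 0.984, 0.134, 0.003]
ft_force: [-0.1, 0.6, 0.5]
finger_gap: 0.0268
n 2 row [-0.0149, -0.0087, 0.0231, -0.0177, -0.0208, 0.1383]
```

```bash
python3 -m pendant '[-0.015,-0.0085,0.022,-0.018,-0.021,0.138,0.7,-0.015,-0.0085,0.018,-0.018,-0.021,0.138,0.7,0,0,0,0,0,0,0.7]'; python3 -c "
from h import *
err(Tg('C',.08));plan(Tg('C',.08))"
```

```text
time_s: 17.18
tool_pos: [0.4492, 0.0408, 0.3211]
tool_rot: [0.135, 0.991, -0.009, 0.001]
ft_force: [0.4, 0.5, 0.6]
finger_gap: 0.0268
err mm [ 2.3 -0.4  5.2] deg [ 0.16  0.02 -0.4 ]
n 1 row [0.0023, -0.0004, 0.0052, 0.0028, 0.0003, -0.007]
```

```bash
python3 -m pendant '[0,0,0.016,0.003,0,-0.005,0.7,0,0,0.016,0,0,0,0.7,0,0,0.016,0,0,0,0.7,0,0,0.012,0,0,0,0.7,0,0,0,0,0,0,0.7]'; python3 -c "
from h import *
err(Tg('C',0));plan(Tg('C',0))"
```

```text
time_s: 17.8
tool_pos: [0.4515, 0.0232, 0.2599]
tool_rot: [0.132, 0.991, -0.004, 0.001]
ft_force: [-0.4, 0.0, -1.0]
finger_gap: 0.0268
err mm [-0.  -1.1 21.6] deg [-0.13 -0.1   0.12]
n 1 row [-0.0, -0.0011, 0.0216, -0.0022, -0.0018, 0.0022]
```

```bash
python3 -m pendant '[0,-0.001,0.010,-0.002,-0.002,0.002,0.7,0,0,0.009,0,0,0,0.7,0,0,0.001,0,0,0,0.7,0,0,0,0,0,0,0.7]'; python3 -c "
from h import *
err(Tg('C',0));plan(Tg('C',0))"
```

```text
time_s: 18.3
tool_pos: [0.4519, 0.019, 0.2395]
tool_rot: [0.133, 0.991, -0.005, 0.001]
ft_force: [0.5, -0.5, 0.4]
finger_gap: 0.026
err mm [-0.4  0.2  0.7] deg [-0.02 -0.05  0.02]
n 1 row [-0.0004, 0.0002, 0.0007, -0.0004, -0.0009, 0.0003]
```

```bash
python3 -m pendant '[0,0,0,0,0,0,1,0,0,0,0,0,0,1,0,0,0,0,0,0,1,0,0,0,0,0,0,1,0,0,-0.030,0,0,0,1,0,0,-0.030,0,0,0,1,0,0,-0.030,0,0,0,1,0,0,-0.030,0,0,0,1]'; python3 -c "
from h import *
plan(Tp(2,.08)); print(robot.state()['joints'].round(2))"
```

```text
time_s: 19.3
tool_pos: [0.4507, 0.0507, 0.3567]
tool_rot: [0.133, 0.991, -0.005, -0.002]
ft_force: [1.1, -1.4, -0.6]
finger_gap: 0.0079
n 10 row [0.0051, 0.0227, 0.0062, 0.0204, 0.0218, -0.1615]
[ 0.16  0.24 -0.56  2.08  0.44  1.02 -2.23]
```

```bash
python3 -m pendant '[0.005,0.0225,0.005,0.0205,0.022,-0.1615,1,0.005,0.0225,0.005,0.0205,0.022,-0.1615,1,0.005,0.0225,0.005,0.0205,0.022,-0.1615,1,0.005,0.0225,0.005,0.0205,0.022,-0.1615,1,0.005,0.0225,0.005,0.0205,0.022,-0.1615,1,0.005,0.0225,0.005,0.0205,0.022,-0.1615,1,0.005,0.0225,0.005,0.0205,0.022,-0.1615,1,0.005,0.0225,0.005,0.0205,0.022,-0.1615,1]'; python3 -c "
from h import *
plan(Tp(2,.08)); print(robot.state()['joints'].round(2))"
```

```text
time_s: 20.3
tool_pos: [0.576, -0.0744, 0.3491]
tool_rot: [0.027, 0.784, 0.62, 0.001]
ft_force: [0.0, 0.7, -1.2]
finger_gap: 0.0077
n 2 row [0.0027, 0.0221, 0.0117, 0.02, 0.019, -0.1388]
[ 0.55  0.46 -0.71  1.82  0.42  0.97 -0.57]
```

```bash
python3 -m pendant '[0.0025,0.022,0.010,0.020,0.019,-0.139,1,0.0025,0.020,0.010,0.020,0.019,-0.134,1,0,0,0,0,0,0,1]'; python3 -c "
from h import *
err(Tp(2,.08)); plan(Tp(2,.08))"
```

```text
time_s: 20.68
tool_pos: [0.6203, -0.0789, 0.3282]
tool_rot: [-0.002, 0.69, 0.723, -0.0]
ft_force: [-0.7, -0.2, -1.6]
finger_gap: 0.0076
err mm [1.9 0.9 1.2] deg [-0.18 -0.14  0.09]
n 1 row [0.0019, 0.0009, 0.0012, -0.0032, -0.0025, 0.0016]
```

```bash
python3 -m pendant '[0.0015,0.001,0.016,-0.003,-0.002,0.001,1,0,0,0.016,0,0,0,1,0,0,0.016,0,0,0,1,0,0,0.012,0,0,0,1,0,0,0.005,0,0,0,1,0,0,0,0,0,0,1]'; python3 -c "
from h import *
err(Tp(2,.0))"
```

```text
time_s: 21.42
tool_pos: [0.6197, -0.0765, 0.2594]
tool_rot: [0.001, 0.692, 0.722, -0.0]
ft_force: [0.5, 0.3, -1.9]
finger_gap: 0.0081
err mm [-0.4  1.4 12.4] deg [ 0.07  0.1  -0.17]
```

```bash
python3 -m pendant '[0,0.001,0.006,0,0,-0.003,1,0,0.0005,0.003,0,0,0,1,0,0,0.002,0,0,0,1,0,0,0.001,0,0,0,1]'; python3 -c "
from h import *
err(Tp(2,.0))"
```

```text
time_s: 21.92
tool_pos: [0.6212, -0.0763, 0.2493]
tool_rot: [0.001, 0.691, 0.723, -0.001]
ft_force: [-3.7, -0.2, 9.0]
finger_gap: 0.008
err mm [-0.6 -0.1  2.3] deg [ 0.02  0.2  -0.04]
```

```bash
python3 -m pendant '[0,0,-0.001,0,0,0,1,0,0,0,0,0,0,0.7,0,0,0,0,0,0,0.7,0,0,-0.030,0,0,0,0.7,0,0,-0.040,0,0,0,0.7,0,0,-0.040,0,0,0,0.7,0,0,-0.030,0,0,0,0.7]'; python3 - <<'E'
from h import *
im=chk(2); plan(Tg('D',.12)); save(im[100:300,100:450],'w3.png',2)
E
```

```text
time_s: 22.8
tool_pos: [0.6204, -0.0762, 0.3912]
tool_rot: [-0.001, 0.691, 0.723, -0.003]
ft_force: [-0.3, 0.3, 0.3]
finger_gap: 0.0263
2 808 zmax 0.1001 rack-frame mean [-0.0001  0.0063] x spread [-0.0039  0.0036] x top -0.0001 x low 0.0001
n 10 row [-0.012, -0.0151, 0.0027, -0.0205, -0.0213, 0.1616]
```

View pics/w3.png

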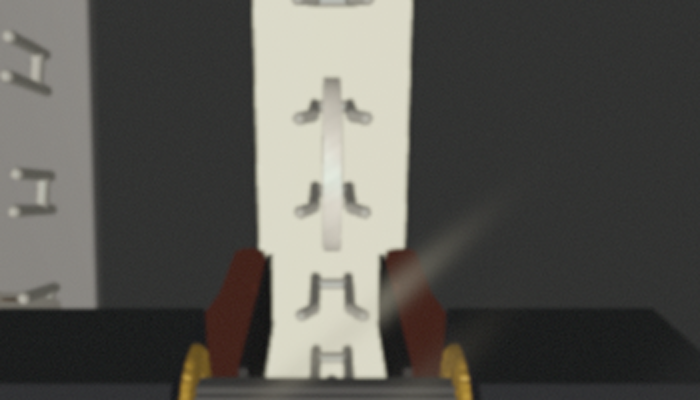

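Picture 6 shows coupon C home in place 2, with its edge at (332,165) centred between the tines and its top at z = 100 mm. Next is D, going to place 1.

```bash
python3 -m pendant '[-0.012,-0.015,0.003,-0.0205,-0.0215,0.1615,0.7,-0.012,-0.015,0.003,-0.0205,-0.0215,0.1615,0.7,-0.012,-0.015,0.003,-0.0205,-0.0215,0.1615,0.7,-0.012,-0.015,0.003,-0.0205,-0.0215,0.1615,0.7,-0.012,-0.015,0.003,-0.0205,-0.0215,0.1615,0.7,-0.012,-0.015,0.003,-0.0205,-0.0215,0.1615,0.7,-0.012,-0.015,0.003,-0.0205,-0.0215,0.1615,0.7,-0.012,-0.015,0.003,-0.0205,-0.0215,0.1615,0.7]'; python3 -c "
from h import *
plan(Tg('D',.08))"
```

```text
time_s: 23.85
tool_pos: [0.4777, -0.0992, 0.3632]
tool_rot: [0.114, 0.984, 0.135, 0.002]
ft_force: [-0.4, 0.3, 0.6]
finger_gap: 0.0264
n 2 row [-0.0119, -0.0135, 0.0213, -0.0179, -0.0204, 0.1396]
```

```bash
python3 -m pendant '[-0.012,-0.0135,0.020,-0.018,-0.020,0.139,0.7,-0.012,-0.0135,0.016,-0.018,-0.020,0.134,0.7,0,0,0,0,0,0,0.7]'; python3 - <<'E'
from h import *
err(Tg('D',.08));plan(Tg('D',.08))
s,im,d=shot('wrist'); w=cloud('wrist',s,d)
p=w[(abs(w[...,0]-.45)<.06)&(abs(w[...,1]+.15)<.03)&(w[...,2]>.06)&(w[...,2]<.11)&(d>0)]
q=(p-np.array(CP['D'])); n=np.array([0,np.cos(np.radians(15.3)),-np.sin(np.radians(15.3))])
print(len(p),'along axis',np.percentile(q@n,[2,25,50,75,98]).round(4),'up',np.percentile(q@u15,[2,50,98]).round(4),'x',np.percentile(q[:,0],[1,99]).round(4))
E
```

```text
time_s: 24.22
tool_pos: [0.4481, -0.0856, 0.3213]
tool_rot: [0.134, 0.991, -0.006, 0.001]
ft_force: [0.6, 1.2, -0.2]
finger_gap: 0.0263
err mm [2.1 1.1 5.8] deg [ 0.11 -0.04 -0.02]
n 1 row [0.0021, 0.0011, 0.0058, 0.002, -0.0007, -0.0004]
1279 along axis [-0.0038 -0.0018  0.0002  0.0022  0.0041] up [0.0095 0.0362 0.0408] x [-0.0344  0.0373]
```

The estimate for D is confirmed to within 0.2 mm along its axis.

```bash
python3 -m pendant '[0.001,0.001,0.016,0.002,0,0,0.7,0,0,0.016,0,0,0,0.7,0,0,0.016,0,0,0,0.7,0,0,0.012,0,0,0,0.7,0,0,0,0,0,0,0.7]'; python3 -c "
from h import *
err(Tg('D',0));plan(Tg('D',0))"
```

```text
time_s: 24.9
tool_pos: [0.452, -0.1055, 0.2611]
tool_rot: [0.132, 0.991, -0.004, 0.003]
ft_force: [-0.5, -0.3, 0.0]
finger_gap: 0.0266
err mm [-2.  -2.1 22.5] deg [-0.07 -0.26  0.11]
n 1 row [-0.002, -0.0021, 0.0225, -0.0013, -0.0045, 0.002]
```

```bash
python3 -m pendant '[-0.002,-0.002,0.010,-0.001,-0.0045,0.002,0.7,0,0,0.010,0,0,0,0.7,0,0,0.001,0,0,0,0.7,0,0,0,0,0,0,0.7]'; python3 -c "
from h import *
err(Tg('D',0));plan(Tg('D',0))"
```

```text
time_s: 25.4
tool_pos: [0.4503, -0.109, 0.2393]
tool_rot: [0.133, 0.991, -0.005, 0.001]
ft_force: [0.2, -0.6, 0.2]
finger_gap: 0.026
err mm [-0.1  0.3  0.6] deg [-0.02 -0.04  0.02]
n 1 row [-0.0001, 0.0003, 0.0006, -0.0003, -0.0007, 0.0003]
```

```bash
python3 -m pendant '[0,0,0,0,0,0,1,0,0,0,0,0,0,1,0,0,0,0,0,0,1,0,0,0,0,0,0,1,0,0,-0.030,0,0,0,1,0,0,-0.030,0,0,0,1,0,0,-0.030,0,0,0,1,0,0,-0.030,0,0,0,1]'; python3 -c "
from h import *
plan(Tp(1,.08)); print(robot.state()['joints'].round(2))"
```

```text
time_s: 26.4
tool_pos: [0.449, -0.0769, 0.3565]
tool_rot: [0.132, 0.991, -0.005, -0.002]
ft_force: [0.9, -0.2, -0.1]
finger_gap: 0.0078
n 10 row [0.008, 0.0205, 0.0057, 0.0203, 0.0217, -0.1616]
[ 0.36  0.21 -0.47  2.1   0.45  0.94 -1.96]
```

```bash
python3 -m pendant '[0.008,0.0205,0.005,0.0205,0.022,-0.1615,1,0.008,0.0205,0.005,0.0205,0.022,-0.1615,1,0.008,0.0205,0.005,0.0205,0.022,-0.1615,1,0.008,0.0205,0.005,0.0205,0.022,-0.1615,1,0.008,0.0205,0.005,0.0205,0.022,-0.1615,1,0.008,0.0205,0.005,0.0205,0.022,-0.1615,1,0.008,0.0205,0.005,0.0205,0.022,-0.1615,1,0.008,0.0205,0.005,0.0205,0.022,-0.1615,1]'; python3 -c "
from h import *
plan(Tp(1,.08)); print(robot.state()['joints'].round(2))"
```

```text
time_s: 27.4
tool_pos: [0.5852, -0.1779, 0.3448]
tool_rot: [0.027, 0.785, 0.619, 0.001]
ft_force: [0.0, 1.1, -1.0]
finger_gap: 0.0083
n 2 row [0.0061, 0.0192, 0.0094, 0.0194, 0.0188, -0.1399]
[ 0.67  0.51 -0.65  1.75  0.41  0.98 -0.38]
```

```bash
python3 -m pendant '[0.006,0.019,0.009,0.0195,0.019,-0.140,1,0.006,0.018,0.009,0.0195,0.019,-0.136,1,0,0,0,0,0,0,1]'; python3 -c "
from h import *
err(Tp(1,.08)); plan(Tp(1,.08))"
```

```text
time_s: 27.78
tool_pos: [0.6254, -0.1738, 0.3255]
tool_rot: [-0.002, 0.69, 0.724, -0.0]
ft_force: [-0.9, -0.1, -1.0]
finger_gap: 0.0077
err mm [ 1.   0.1 -1.5] deg [-0.19 -0.19  0.2 ]
n 1 row [0.001, 0.0001, -0.0015, -0.0033, -0.0033, 0.0034]
```

```bash
python3 -m pendant '[0.0005,0,0.016,-0.003,-0.003,0.003,1,0,0,0.016,0,0,0,1,0,0,0.016,0,0,0,1,0,0,0.012,0,0,0,1,0,0,0.004,0,0,0,1,0,0,0,0,0,0,1]'; python3 -c "
from h import *
err(Tp(1,.0))"
```

```text
time_s: 28.52
tool_pos: [0.6241, -0.1736, 0.2577]
tool_rot: [0.001, 0.693, 0.721, -0.0]
ft_force: [1.4, -0.3, -2.5]
finger_gap: 0.0077
err mm [ 0.8  1.4 10.7] deg [ 0.08  0.14 -0.28]
```

```bash
python3 -m pendant '[0,0.001,0.005,0,0,-0.004,1,0,0.0005,0.003,0,0,0,1,0,0,0.0015,0,0,0,1,0,0,0.0005,0,0,0,1]'; python3 -c "
from h import *
err(Tp(1,.0))"
```

```text
time_s: 29.02
tool_pos: [0.6253, -0.1734, 0.2501]
tool_rot: [0.001, 0.692, 0.722, -0.002]
ft_force: [-1.4, 0.0, 2.3]
finger_gap: 0.0079
err mm [0.6 0.1 3.1] deg [-0.03  0.24 -0.09]
```

```bash
python3 -m pendant '[0,0,0.001,0,0,0,1,0,0,0.001,0,0,0,1]'; python3 -m pendant '[0,0,0,0,0,0,0.7,0,0,0,0,0,0,0.7,0,0,-0.030,0,0,0,0.7,0,0,-0.040,0,0,0,0.7,0,0,-0.040,0,0,0,0.7,0,0,-0.030,0,0,0,0.7]'; python3 - <<'E'
from h import *
im=chk(1)
s,im,d=shot('top'); w=cloud('top',s,d)
M=(im.min(-1)>120)&(w[...,2]<.02)&(abs(w[...,0]-.45)<.15)&(abs(w[...,1]+.36)<.15); M[:]=cv2.morphologyEx(M.astype(np.uint8),cv2.MORPH_OPEN,np.ones((3,3)))>0
r=cv2.minAreaRect(w[M][:,:2].astype(np.float32)); print('rule',r, M.sum())
E
```

```text
time_s: 29.28
tool_pos: [0.6254, -0.1732, 0.2499]
tool_rot: [0.002, 0.692, 0.722, -0.002]
ft_force: [-3.7, 0.4, 8.5]
finger_gap: 0.0076
time_s: 30.02
tool_pos: [0.6246, -0.1731, 0.3895]
tool_rot: [-0.001, 0.692, 0.722, -0.004]
ft_force: [-0.2, -0.8, -0.1]
finger_gap: 0.0264
1 850 zmax 0.1000 rack-frame mean [-0.0009  0.0074] x spread [-0.0046  0.0029] x top -0.0009 x low -0.0008
rule ((0.5141573548316956, -0.25928667187690735), (0.18398979306221008, 0.05064039304852486), 15.102898597717285) 316
```

```bash
python3 -c "
from h import *
plan(T_of((.48,-.34,.45-.163),ang(0)))"
```

```text
n 5 row [-0.0327, -0.03, -0.0116, -0.0004, 0.0009, 0.0085]
```

```bash
python3 -m pendant '[-0.033,-0.030,-0.012,0,0.001,0.0085,0.7,-0.033,-0.030,-0.012,0,0.001,0.0085,0.7,-0.033,-0.030,-0.012,0,0.001,0.0085,0.7,-0.033,-0.030,-0.012,0,0.001,0.0085,0.7,-0.033,-0.030,-0.012,0,0.001,0.0085,0.7,0,0,0,0,0,0,0.7]'; cat >> meas.py <<'E'
def rulefit(im,w):
    M=(im.min(-1)>110)&(w[...,2]<.012)&(w[...,2]>-.004)&(w[...,0]<.8)&(w[...,1]<-.15)&(w[...,1]>-.62)
    n,l,st,_=cv2.connectedComponentsWithStats(cv2.morphologyEx(M.astype(np.uint8),cv2.MORPH_CLOSE,np.ones((5,5)))); k=1+st[1:,4].argmax()
    p=w[(l==k)&M]; return cv2.minAreaRect(p[:,:2].astype(np.float32)),p[:,2].mean(),p
E
python3 - <<'E'
from meas import *
s,im,d=shot('wrist'); w=cloud('wrist',s,d); save(im,'w4.png',1.5)
r,z,p=rulefit(im,w); print(r,z)
g=(w[...,2]>.025)&(w[...,2]<.045)&(np.linalg.norm(w[...,:2]-r[0],axis=-1)<.05)&(im.max(-1)<80); print('grip',g.sum(),w[g].mean(0),cv2.minAreaRect(w[g][:,:2].astype(np.float32)))
E
```

```text
time_s: 30.88
tool_pos: [0.4742, -0.3473, 0.446]
tool_rot: [-0.005, 0.707, 0.707, -0.002]
ft_force: [0.3, 0.1, -0.5]
finger_gap: 0.0265
((0.45140933990478516, -0.35564321279525757), (0.20505543053150177, 0.04765685647726059), 85.85057830810547) 0.005488855571708621
grip 230 [ 0.45212141 -0.35227007  0.03732189] ((0.4521214962005615, -0.35296955704689026), (0.027094708755612373, 0.010445130057632923), 85.02521514892578)
```

View pics/w4.png

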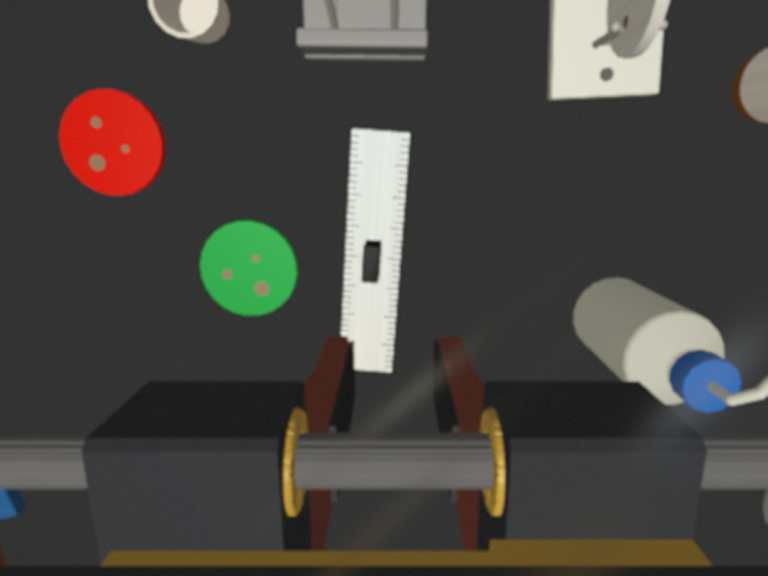

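Picture 7 shows the rule undisturbed, with its grip at (372,262). The green (248,268) and red (112,140) look-alikes are clear of it. I'm grasping the rule by its grip.

```bash
cat >> h.py <<'E'
RP=(.4518,-.3550); RY=-4.2
def Tr(up): return T_of((RP[0],RP[1],.027+up),ang(RY))
def Tf(up,dx=0,dy=0):
    p=rc+rx*(.0625+dx)+ry*dy; return T_of((p[0],p[1],.027+up),ang(2.57))
E
python3 -c "
from h import *
plan(Tr(.06))"
```

```text
n 4 row [-0.0028, -0.0056, 0.0489, -0.0024, -0.0015, 0.0189]
```

```bash
python3 -m pendant '[-0.003,-0.0055,0.048,-0.0025,-0.0015,0.019,0.65,-0.003,-0.0055,0.048,-0.0025,-0.0015,0.019,0.65,-0.003,-0.0055,0.048,-0.0025,-0.0015,0.019,0.65,-0.003,-0.0055,0.040,-0.0025,-0.0015,0.019,0.65,0,0,0,0,0,0,0.65]'; python3 -c "
from h import *
err(Tr(.06));plan(Tr(.06))"
```

```text
time_s: 31.55
tool_pos: [0.456, -0.3483, 0.2534]
tool_rot: [-0.001, 0.729, 0.684, 0.003]
ft_force: [-0.1, 1.1, 0.6]
finger_gap: 0.0306
err mm [-6.9 -3.8  3.4] deg [ 0.11 -0.36  0.51]
n 1 row [-0.0069, -0.0038, 0.0034, 0.002, -0.0063, 0.0089]
```

```bash
python3 -m pendant '[-0.007,-0.004,0.003,0.002,-0.006,0.009,0.65,0,0,0,0,0,0,0.65]'; python3 -c "
from h import *
err(Tr(0))"
```

```text
time_s: 31.8
tool_pos: [0.4535, -0.3544, 0.2524]
tool_rot: [0.001, 0.732, 0.682, 0.001]
ft_force: [0.8, -0.6, -0.2]
finger_gap: 0.0306
err mm [-0.7 -1.8 62.4] deg [0.17 0.04 0.14]
```

```bash
python3 -m pendant '[-0.0005,-0.002,0.016,0.003,0,0.002,0.65,0,0,0.016,0,0,0,0.65,0,0,0.012,0,0,0,0.65,0,0,0.008,0,0,0,0.65,0,0,0,0,0,0,0.65]'; python3 -c "
from h import *
err(Tr(0))"
```

```text
time_s: 32.42
tool_pos: [0.4524, -0.3551, 0.1985]
tool_rot: [0.002, 0.732, 0.681, 0.0]
ft_force: [-0.3, 0.6, 0.3]
finger_gap: 0.0312
err mm [ 0.1 -0.6  8.5] deg [0.15 0.13 0.03]
```

```bash
python3 -m pendant '[0,-0.0005,0.006,0.002,0.002,0,0.65,0,0,0.002,0,0,0,0.65,0,0,0,0,0,0,0.65,0,0,0,0,0,0,1,0,0,0,0,0,0,1,0,0,0,0,0,0,1,0,0,0,0,0,0,1]' 25; python3 -c "
from h import *
err(Tr(0))"
```

```text
time_s: 33.3
tool_pos: [0.4523, -0.3553, 0.1909]
tool_rot: [0.001, 0.732, 0.681, 0.0]
ft_force: [1.1, -0.2, -1.6]
finger_gap: 0.0139
err mm [ 0.3 -0.5  0.9] deg [0.11 0.06 0.02]
```

```bash
python3 -m pendant '[0,0,-0.030,0,0,0,1,0,0,-0.040,0,0,0,1,0,0,-0.040,0,0,0,1,0,0,-0.040,0,0,0,1,0,0,0,0,0,0,1]'; python3 -c "
from h import *
plan(Tf(.15,.003))"
```

```text
time_s: 33.92
tool_pos: [0.4512, -0.3547, 0.3434]
tool_rot: [-0.001, 0.732, 0.681, -0.0]
ft_force: [-0.4, -0.1, -2.8]
finger_gap: 0.0141
n 9 row [0.0424, 0.0248, 0.0004, -0.0002, -0.0002, -0.013]
```

```bash
python3 -m pendant '[0.042,0.025,0,0,0,-0.013,1,0.042,0.025,0,0,0,-0.013,1,0.042,0.025,0,0,0,-0.013,1,0.042,0.025,0,0,0,-0.013,1,0.042,0.025,0,0,0,-0.013,1,0.042,0.025,0,0,0,-0.013,1,0.042,0.025,0,0,0,-0.013,1,0.030,0.018,0,0,0,-0.013,1]'; python3 -m pendant '[0,0,0,0,0,0,1]'; python3 -c "
from h import *
plan(Tf(.15,.003))"
```

```text
time_s: 34.92
tool_pos: [0.6537, -0.0332, 0.3268]
tool_rot: [-0.009, 0.698, 0.716, -0.007]
ft_force: [-0.1, -1.0, -2.0]
finger_gap: 0.0137
time_s: 35.05
tool_pos: [0.6538, -0.0295, 0.3249]
tool_rot: [-0.01, 0.696, 0.718, -0.007]
ft_force: [-0.1, -0.3, -1.8]
finger_gap: 0.0142
n 2 row [0.0252, 0.0149, -0.0077, -0.0123, -0.0027, -0.0075]
```

```bash
python3 -m pendant '[0.025,0.015,-0.008,-0.012,-0.003,-0.0075,1,0.022,0.013,-0.006,-0.012,-0.003,-0.0075,1,0,0,0,0,0,0,1]'; python3 -c "
from h import *
err(Tf(.15,.003))
plan(Tf(.15,.003))"
```

```text
time_s: 35.42
tool_pos: [0.6792, 0.0157, 0.3327]
tool_rot: [-0.002, 0.692, 0.722, -0.005]
ft_force: [0.6, -0.1, -2.0]
finger_gap: 0.0138
err mm [ 6.   3.2 -7.3] deg [-0.53  0.23 -0.14]
n 1 row [0.006, 0.0032, -0.0073, -0.0093, 0.004, -0.0025]
```

```bash
python3 -m pendant '[0.006,0.004,0,-0.009,0.004,-0.002,1,0,0,0.020,0,0,0,1,0,0,0.030,0,0,0,1,0,0,0.030,0,0,0,1,0,0,0.020,0,0,0,1,0,0,0,0,0,0,1]'; python3 -c "
from h import *
err(Tf(.01,.003))
plan(Tf(.01,.003))"
```

```text
time_s: 36.17
tool_pos: [0.6796, 0.0133, 0.2217]
tool_rot: [-0.001, 0.694, 0.72, -0.005]
ft_force: [0.2, -0.1, -1.8]
finger_gap: 0.0142
err mm [ 8.6  3.1 21.6] deg [-0.52  0.3  -0.49]
n 1 row [0.0086, 0.0031, 0.0216, -0.0091, 0.0052, -0.0085]
```

```bash
python3 -m pendant '[0.0085,0.003,0,-0.010,0.005,-0.009,1,0.001,0.001,0.010,0,0,0,1,0,0,0.008,0,0,0,1,0,0,0,0,0,0,1]'; python3 - <<'E'
from meas import *
err(Tf(.01,.003))
plan(Tf(.01,.003))
s,im,d=shot('wrist'); w=cloud('wrist',s,d); save(im,'w5.png',1.5)
E
```

```text
time_s: 36.67
tool_pos: [0.6847, 0.0241, 0.205]
tool_rot: [0.002, 0.691, 0.723, 0.002]
ft_force: [-0.6, 0.6, -0.6]
finger_gap: 0.014
err mm [-2.  -2.6  5. ] deg [ 0.34 -0.03  0.06]
n 1 row [-0.002, -0.0026, 0.005, 0.0059, -0.0006, 0.0011]
```

View pics/w5.png

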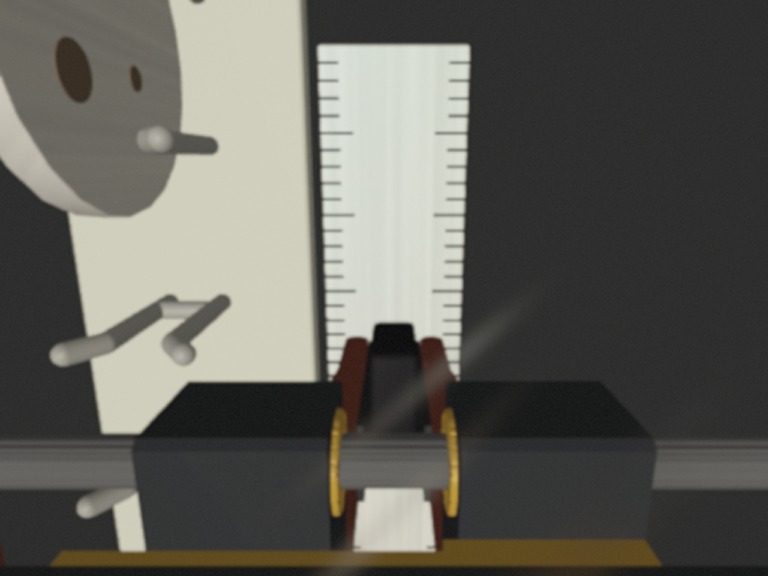

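Picture 8 shows the rule in the jaws at (392,200), alongside the rack edge at (312,200), parallel with a small gap. I'm lowering it.

```bash
python3 -m pendant '[-0.002,-0.001,0.005,0.006,0,0,1,0,0,0.005,0,0,0,1,0,0,0.002,0,0,0,1,0,0,0,0,0,0,1]'; python3 -c "
from h import *
err(Tf(0,.003))"
```

```text
time_s: 37.22
tool_pos: [0.6841, 0.0215, 0.193]
tool_rot: [0.0, 0.691, 0.723, 0.0]
ft_force: [0.3, 0.2, -2.0]
finger_gap: 0.0133
err mm [ 0.5 -1.8  3. ] deg [ 0.04 -0.02  0.02]
```

```bash
python3 -m pendant '[0,0,0.002,0,0,0,1,0,0,0.0008,0,0,0,1]'; python3 -c "
from h import *
err(Tf(0,.003))"
```

```text
time_s: 37.48
tool_pos: [0.6843, 0.0217, 0.1909]
tool_rot: [0.0, 0.691, 0.723, 0.0]
ft_force: [-3.5, -0.8, 7.0]
finger_gap: 0.0139
err mm [ 0.4 -2.1  0.9] deg [ 0.07 -0.01  0.02]
```

```bash
python3 -m pendant '[0,0,-0.0006,0,0,0,1,0.0005,-0.002,0,0,0,0,1,0,-0.0015,0,0,0,0,1]';python3 -m pendant '[0,-0.001,0,0,0,0,1,0,0,0,0,0,0,1]'; python3 - <<'E'
from h import *
err(Tf(0,0))
E
```

```text
time_s: 37.85
tool_pos: [0.6806, 0.0221, 0.1914]
tool_rot: [0.0, 0.691, 0.723, 0.001]
ft_force: [-0.5, 0.1, -2.1]
finger_gap: 0.0141
time_s: 38.1
tool_pos: [0.6797, 0.022, 0.1913]
tool_rot: [0.001, 0.691, 0.723, 0.001]
ft_force: [0.8, 0.3, -1.9]
finger_gap: 0.014
err mm [-0.1 -0.5  1.3] deg [ 0.14 -0.03  0.02]
```

```bash
python3 -m pendant '[0,-0.001,0,0,0,0,1,0,0,0,0,0,0,1]';python3 -m pendant '[0,-0.001,0,0,0,0,1]';python3 -m pendant '[0,-0.0005,0,0,0,0,1]'; python3 - <<'E'
from h import *
err(Tf(0,0))
E
```

```text
time_s: 38.35
tool_pos: [0.6793, 0.0218, 0.1915]
tool_rot: [0.001, 0.691, 0.723, 0.002]
ft_force: [-0.1, 0.4, -1.5]
finger_gap: 0.0138
time_s: 38.48
tool_pos: [0.6789, 0.0218, 0.1916]
tool_rot: [0.002, 0.691, 0.723, 0.003]
ft_force: [4.9, 1.2, -6.4]
finger_gap: 0.014
time_s: 38.6
tool_pos: [0.6787, 0.0218, 0.1918]
tool_rot: [0.002, 0.691, 0.723, 0.003]
ft_force: [3.7, 0.4, -4.0]
finger_gap: 0.0139
err mm [0.  0.5 1.8] deg [ 0.44 -0.08  0.01]
```

```bash
python3 -m pendant '[0,0.0005,0.0005,0.006,0,0,1,0,0,0.001,0,0,0,1]'; python3 -m pendant '[0,0,0,0,0,0,0.7,0,0,0,0,0,0,0.7,0,0,0,0,0,0,0.7,0,0,-0.030,0,0,0,0.7,0,0,-0.050,0,0,0,0.7,0,0,-0.050,0,0,0,0.7,0,0,-0.050,0,0,0,0.7,0,0,-0.030,0,0,0,0.7]'; python3 -c "
from h import *
plan(T_of((.60,.0,.45-.163),ang(2.57)))"
```

```text
time_s: 38.85
tool_pos: [0.6797, 0.0218, 0.191]
tool_rot: [0.0, 0.691, 0.723, 0.001]
ft_force: [1.2, -0.0, 2.2]
finger_gap: 0.014
time_s: 39.85
tool_pos: [0.6769, 0.0218, 0.4027]
tool_rot: [-0.005, 0.69, 0.723, -0.004]
ft_force: [0.1, 0.6, -0.6]
finger_gap: 0.0264
n 2 row [-0.0091, -0.0391, -0.0233, -0.0063, -0.0003, 0.0008]
```

```bash
python3 -m pendant '[-0.009,-0.025,-0.025,-0.006,0,0,0.7,-0.009,-0.025,-0.025,0,0,0,0.7,0,0,0,0,0,0,0.7]'; cat >> meas.py <<'E'
def rulefit2(im,w):
    """white, near-bench component on the front side of the rack; result in the rack frame"""
    q=(w[...,:2]-rc)@np.stack([rx,ry],1)
    M=(im.min(-1)>120)&(w[...,2]<.03)&(w[...,2]>-.01)&(abs(q[...,1])<.13)&(q[...,0]>-.05)&(q[...,0]<.1)
    hi=M&(w[...,2]>.009)&(q[...,0]<.05); lo=M&(q[...,0]>.043)
    return q,M,hi,lo
E
python3 - <<'E'
from meas import *
s,im,d=shot('wrist'); w=cloud('wrist',s,d); save(im,'w6.png',1.5); np.savez('w6.npz',im=im,d=d,w=w)
q,M,hi,lo=rulefit2(im,w)
print('rack',rackfit(im,w))
r=cv2.minAreaRect(q[lo].astype(np.float32)); print('rule in rack frame',r, w[lo][:,2].mean())
for a in np.arange(-.08,.13,.03):
    k=lo&(abs(q[...,1]-a)<.01); h=hi&(abs(q[...,1]-a)<.01)
    if k.sum()>20: print(round(a,3),'rule x',np.percentile(q[k][:,0],[1,99]).round(4),'rack xmax',np.percentile(q[h][:,0],99).round(4) if h.sum() else None)
E
```

```text
time_s: 40.22
tool_pos: [0.6262, 0.0021, 0.4571]
tool_rot: [-0.002, 0.69, 0.724, -0.002]
ft_force: [0.4, 1.0, -0.0]
finger_gap: 0.0261
rack (array([0.6399, 0.0085]), array([0.125 , 0.3557]), 2.65, np.float64(0.011))
rule in rack frame ((0.06492863595485687, 0.0007737502455711365), (0.20401856303215027, 0.0438430979847908), 89.98358917236328) 0.005548300489125288
-0.08 rule x [0.0433 0.0859] rack xmax 0.04
-0.05 rule x [0.0436 0.0859] rack xmax 0.0393
-0.02 rule x [0.0431 0.0862] rack xmax 0.0399
0.01 rule x [0.0433 0.0864] rack xmax 0.0392
0.04 rule x [0.0439 0.0863] rack xmax 0.0397
0.07 rule x [0.0432 0.0858] rack xmax 0.0391
0.1 rule x [0.0437 0.0856] rack xmax 0.0395
```

View pics/w6.png

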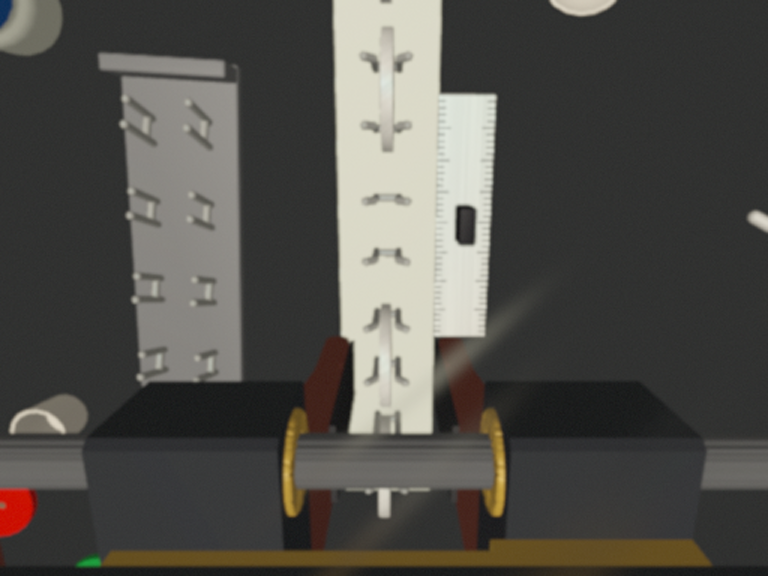

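Picture 9 shows the rule flush along the rack front at (465,215), the coupons upright at (387,90) and (386,355), and the tray empty. The measured rule yaw error is 0.02°, it is centred to within 1 mm, and the gap is about 1 mm or less. Next is the console.

```bash
python3 -c "
from h import *
plan(T_of((.43,.30,.42-.163),ang(-5.5)))"
```

```text
n 7 row [0.0422, -0.0287, 0.0052, -0.001, -0.0, 0.0205]
```

```bash
python3 -m pendant '[0.042,-0.029,0.005,-0.001,0,0.0205,1,0.042,-0.029,0.005,-0.001,0,0.0205,1,0.042,-0.029,0.005,-0.001,0,0.0205,1,0.042,-0.029,0.005,-0.001,0,0.0205,1,0.042,-0.029,0.005,-0.001,0,0.0205,1,0.042,-0.029,0.005,-0.001,0,0.0205,1,0.042,-0.029,0.005,-0.001,0,0.0205,1,0,0,0,0,0,0,1]'; python3 - <<'E'
from meas import *
s,im,d=shot('wrist'); w=cloud('wrist',s,d); save(im,'w7.png',1.5); np.savez('w7.npz',im=im,d=d,w=w); print(s['joints'].round(2))
M=(w[...,2]>.034)&(w[...,2]<.046)&(abs(w[...,0]-.45)<.1)&(abs(w[...,1]-.37)<.12)
print('console',cv2.minAreaRect(w[M][:,:2].astype(np.float32)))
b=(w[...,2]>.075)&(w[...,2]<.105)&(abs(w[...,0]-.45)<.08)&(abs(w[...,1]-.415)<.05); print('ball',b.sum(),w[b].mean(0),w[b].min(0),w[b].max(0))
c=(w[...,2]>.047)&(w[...,2]<.075)&(abs(w[...,0]-.45)<.04)&(abs(w[...,1]-.325)<.03); print('button',c.sum(),np.median(w[c],0))
if c.sum(): print(cv2.minAreaRect(w[c][:,:2].astype(np.float32)),np.percentile(w[c][:,2],[5,50,95]))
E
```

```text
time_s: 41.28
tool_pos: [0.423, 0.3089, 0.4113]
tool_rot: [-0.006, 0.741, 0.671, -0.006]
ft_force: [-0.7, -0.6, -0.8]
finger_gap: 0.0006
[-0.01  0.35 -0.9   1.86  0.3   1.09 -1.12]
console ((0.4503587484359741, 0.37184274196624756), (0.1607937514781952, 0.10016494989395142), 84.96112060546875)
ball 306 [0.43689093 0.41763616 0.09026972] [0.42908861 0.41085461 0.07506194] [0.4463178  0.42522069 0.09541905]
button 1512 [0.44590951 0.32875059 0.0534941 ]
((0.44621509313583374, 0.32725468277931213), (0.042752351611852646, 0.04256075993180275), 85.51677703857422) [0.05133253 0.0534941  0.06329633]
```

View pics/w7.png

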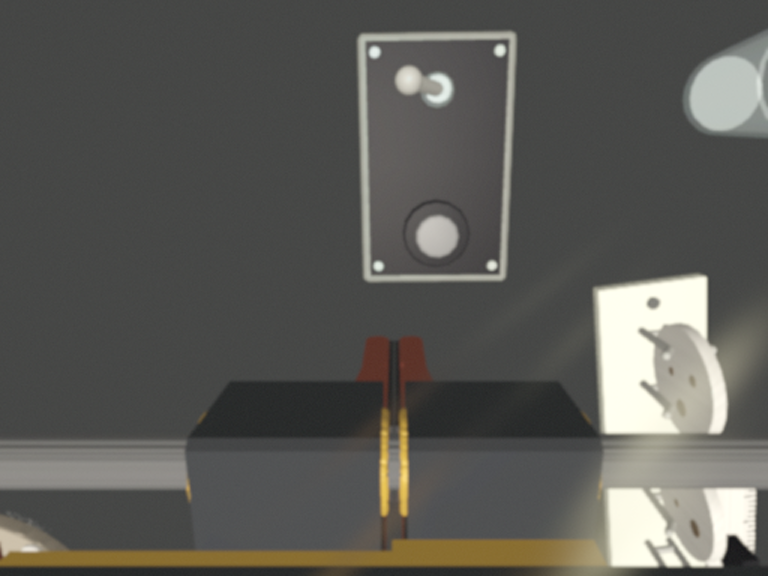

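Picture 10 shows the switch ball at (408,80), leaning towards the robot (off), and the release button at (437,236). I'm moving behind the ball.

```bash
cat >> h.py <<'E'
ct=np.radians(-5.2); cx=np.array([np.cos(ct),np.sin(ct)]); cy=np.array([-np.sin(ct),np.cos(ct)]); cc=np.array([.4504,.3718])
def Tc(dx,dy,tipz):
    p=cc+cx*dx+cy*dy; return T_of((p[0],p[1],tipz+.019),ang(-5.2))
E
python3 -c "
from h import *
plan(Tc(-.060,.046,.13)); plan(Tc(-.060,.046,.08),cur=Tc(-.060,.046,.13))"
```

```text
n 3 row [0.0376, -0.0133, 0.0331, -0.0053, 0.0007, -0.0039]
n 1 row [0.0, -0.0, 0.05, 0.0, 0.0, -0.0]
```

```bash
python3 -m pendant '[0.0375,-0.0135,0.033,-0.005,0.0005,-0.004,1,0.0375,-0.0135,0.033,-0.005,0.0005,-0.004,1,0.034,-0.012,0.028,-0.005,0.0005,-0.004,1,0,0,0,0,0,0,1]'; python3 -c "
from h import *
err(Tc(-.060,.046,.13)); plan(Tc(-.060,.046,.08))"
```

```text
time_s: 41.82
tool_pos: [0.4015, 0.4174, 0.3104]
tool_rot: [0.002, 0.742, 0.671, -0.003]
ft_force: [-0.0, -1.6, 0.4]
finger_gap: 0.0001
err mm [ 4.9 -7.2 -1.6] deg [-0.1   0.37 -0.58]
n 1 row [0.0052, -0.0071, 0.0484, -0.0017, 0.0065, -0.0102]
```

```bash
python3 -m pendant '[0.005,-0.007,0,-0.002,0.006,-0.010,1,0,-0.001,0.020,0,0,0,1,0,0,0.020,0,0,0,1,0,0,0.005,0,0,0,1,0,0,0,0,0,0,1]'; python3 -c "
from h import *
err(Tc(-.060,.046,.08))"
```

```text
time_s: 42.45
tool_pos: [0.3974, 0.4191, 0.2622]
tool_rot: [0.002, 0.741, 0.672, -0.0]
ft_force: [0.1, -0.6, 0.2]
finger_gap: 0.0005
err mm [ 3.6 -2.9  0.2] deg [ 0.11  0.17 -0.38]
```

```bash
python3 -m pendant '[0.0035,0.008,0,0,0,-0.006,1,0,0.010,0,0,0,0,1,0,0.010,0,0,0,0,1,0,0.010,0,0,0,0,1,0,0.004,0,0,0,0,1,0,0,0,0,0,0,1]'; python3 -c "
from h import *
err(Tc(0,.046,.08))"
```

```text
time_s: 43.2
tool_pos: [0.4427, 0.4197, 0.2642]
tool_rot: [0.001, 0.739, 0.674, 0.001]
ft_force: [-0.5, -0.3, 0.8]
finger_gap: 0.0006
err mm [-1.  12.   2.2] deg [ 0.14 -0.   -0.04]
```

```bash
python3 -m pendant '[0,0.006,0,0,0,0,1,0,0.005,0,0,0,0,1,0,0,0,0,0,0,1]'; python3 -m pendant '[0,0.003,0,0,0,0,1]';  python3 -m pendant '[0,0.002,0,0,0,0,1]'; python3 -c "
from h import *
err(Tc(0,.046,.08))"
```

```text
time_s: 43.58
tool_pos: [0.454, 0.4185, 0.2637]
tool_rot: [0.001, 0.738, 0.674, 0.0]
ft_force: [-1.7, -1.1, -0.1]
finger_gap: 0.0005
time_s: 43.7
tool_pos: [0.4566, 0.4182, 0.2635]
tool_rot: [0.001, 0.738, 0.674, -0.0]
ft_force: [-1.3, 1.1, -2.0]
finger_gap: 0.0007
time_s: 43.82
tool_pos: [0.4575, 0.4182, 0.2633]
tool_rot: [0.0, 0.738, 0.675, -0.001]
ft_force: [-6.9, 0.1, 2.3]
finger_gap: 0.0004
err mm [-0.9 -2.9  1.3] deg [-0.07  0.1   0.07]
```

```bash
python3 -m pendant '[0,-0.008,0,0,0,0,1,0,0,-0.030,0,0,0,1,0,0,-0.030,0,0,0,1,0,0,-0.030,0,0,0,1,-0.025,0,-0.040,0,0,0,1,-0.035,-0.010,-0.040,0,0,0,1,-0.035,-0.010,0,0,0,0,1,0,0,0,0,0,0,1]'; python3 - <<'E'
from meas import *
s,im,d=shot('wrist'); w=cloud('wrist',s,d); save(im[:256],'w8.png',1)
b=(w[...,2]>.075)&(w[...,2]<.105)&(np.linalg.norm(w[...,:2]-(.4545,.4166),axis=-1)<.035); print('ball',b.sum(),w[b].mean(0))
s,im,d=shot('top'); w=cloud('top',s,d); save(im,'t8.png',1.5); np.savez('t8.npz',im=im,d=d,w=w)
q,M,hi,lo=rulefit2(im,w); r=cv2.minAreaRect(q[lo].astype(np.float32)); print('rule in rack frame',r,lo.sum())
plan(Tc(0,-.045,.09))
E
```

```text
time_s: 44.82
tool_pos: [0.4207, 0.3237, 0.4395]
tool_rot: [0.004, 0.738, 0.674, 0.001]
ft_force: [0.5, 1.0, 0.2]
finger_gap: 0.0003
ball 260 [0.47079926 0.41487705 0.08949517]
rule in rack frame ((0.06626622378826141, 0.003620833158493042), (0.046690743416547775, 0.249408558011055), 0.09598001092672348) 916
n 4 row [0.0009, 0.0061, 0.0419, 0.0018, 0.0002, 0.0006]
```

View pics/t8.png

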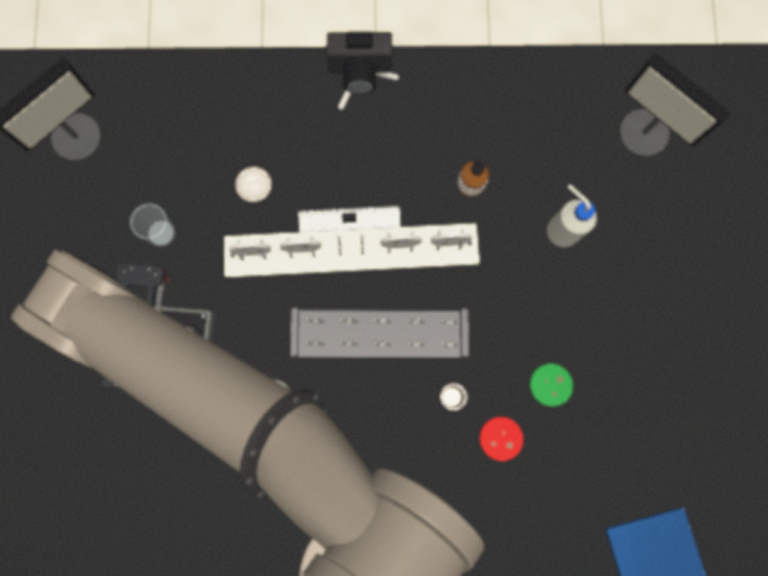

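Picture 11 shows the four coupons standing in places 1, 2, 4 and 5, at (452,240), (400,243), (300,247) and (250,249). The rule is flush and centred at (349,217), and the bystanders have not moved. I'm double-checking the switch angle and lamp brightness numerically.

```bash
python3 - <<'E'
from meas import *
from scipy.optimize import least_squares
a=np.load('top0.npz')['im'].astype(int); b=np.load('t8.npz')['im'].astype(int)
for n,(x,y) in dict(lampL=(48,110),lampR=(675,105),dish=(253,184),rack=(351,258)).items():
    x=int(x/1.5);y=int(y/1.5); print(n,a[y-3:y+4,x-3:x+4].mean().round(1),b[y-3:y+4,x-3:x+4].mean().round(1))
def ball(w):
    p=w[(w[...,2]>.082)&(w[...,2]<.105)&(np.linalg.norm(w[...,:2]-(.4545,.4166),axis=-1)<.035)]
    r=least_squares(lambda c:np.linalg.norm(p-c,axis=1)-.0075,p.mean(0)-[0,0,.004],loss='soft_l1',f_scale=.001); return r.x, (r.x[:2]-cc)@np.stack([cx,cy],1)
print(ball(np.load('w7.npz')['w'])); s,im,d=shot('wrist'); print(ball(cloud('wrist',s,d)))
E
```

```text
lampL 124.8 124.7
lampR 124.3 124.1
dish 229.1 229.2
rack 233.8 233.7
(array([0.43627126, 0.41838689, 0.08652605]), array([-0.01829288,  0.04511464]))
(array([0.47244049, 0.41509697, 0.08643691]), array([0.01802567, 0.04511636]))
```

The switch is at its on stop: the ball is 18.0 mm to +x against an expected 18.3 mm. Lamp light does not show in the pictures. Next is the release.

```bash
python3 -m pendant '[0.001,0.006,0.042,0.002,0,0.0005,1,0.001,0.006,0.042,0.002,0,0.0005,1,0.001,0.006,0.042,0.002,0,0.0005,1,0,0.003,0.030,0,0,0,1,0,0,0,0,0,0,1]'; python3 -c "
from h import *
err(Tc(0,-.045,.063))"
```

```text
time_s: 45.6
tool_pos: [0.4442, 0.3337, 0.2775]
tool_rot: [-0.002, 0.736, 0.677, 0.001]
ft_force: [-0.7, 0.2, 0.3]
finger_gap: 0.0004
err mm [-6.7  2.7 32.5] deg [-0.08 -0.21  0.38]
```

```bash
python3 -m pendant '[-0.006,0.0025,0.012,0,-0.003,0.006,1,-0.001,0,0.010,0,0,0,1,0,0,0.003,0,0,0,1,0,0,0,0,0,0,1]'; python3 -c "
from h import *
err(Tc(0,-.045,.063))"
```

```text
time_s: 46.1
tool_pos: [0.4467, 0.3281, 0.2536]
tool_rot: [-0.001, 0.738, 0.675, 0.002]
ft_force: [0.3, 0.6, 0.3]
finger_gap: 0.0005
err mm [-1.2 -0.3  8.6] deg [ 0.09 -0.21  0.06]
```

```bash
python3 -m pendant '[-0.001,0,0.006,0,0,0,1,0,0,0.003,0,0,0,1]'; python3 -m pendant '[0,0,0.003,0,0,0,1]'; python3 -m pendant '[0,0,0.003,0,0,0,1]'
```

```text
time_s: 46.35
tool_pos: [0.4469, 0.3273, 0.245]
tool_rot: [-0.001, 0.738, 0.675, 0.003]
ft_force: [-0.4, -0.1, -0.5]
finger_gap: 0.0005
time_s: 46.48
tool_pos: [0.4469, 0.3274, 0.2421]
tool_rot: [-0.0, 0.738, 0.675, 0.003]
ft_force: [-0.6, 0.4, 3.3]
finger_gap: 0.0005
time_s: 46.6
tool_pos: [0.4469, 0.3274, 0.2392]
tool_rot: [-0.0, 0.738, 0.675, 0.003]
ft_force: [-0.4, -1.1, 4.9]
finger_gap: 0.0004
```

```bash
python3 -m pendant '[0,0,0.002,0,0,0,1]'; python3 -m pendant '[0,0,0.0015,0,0,0,1]'; python3 -m pendant '[0,0,0.001,0,0,0,1]'
```

```text
time_s: 46.72
tool_pos: [0.4469, 0.3277, 0.238]
tool_rot: [0.0, 0.738, 0.675, 0.003]
ft_force: [-5.4, -5.9, 25.3]
finger_gap: 0.0005
time_s: 46.85
tool_pos: [0.4468, 0.3279, 0.238]
tool_rot: [0.001, 0.738, 0.675, 0.003]
ft_force: [-5.4, -6.2, 23.4]
finger_gap: 0.0008
time_s: 46.98
tool_pos: [0.4466, 0.3281, 0.2382]
tool_rot: [0.002, 0.738, 0.675, 0.003]
ft_force: [-3.1, -2.8, 12.9]
finger_gap: 0.0004
```

Hard stop at 25 N, so the release was fully pressed. Now I'm rising and going round to switch the lamps off.

```bash
python3 -m pendant '[0,0,-0.020,0,0,0,1,0,0,-0.030,0,0,0,1,0,0,-0.030,0,0,0,1,0,0,0,0,0,0,1]'; python3 -c "
from h import *
plan(Tc(.060,.046,.13),vmax=.03); "
```

```text
time_s: 47.48
tool_pos: [0.4461, 0.3286, 0.3225]
tool_rot: [0.001, 0.738, 0.675, 0.003]
ft_force: [0.6, 0.1, -0.0]
finger_gap: -0.0001
n 4 row [0.0223, 0.0151, 0.0027, 0.0016, -0.0008, 0.0004]
```

```bash
python3 -m pendant '[0,0.028,0,0,0,0,1,0,0.028,0,0,0,0,1,0.030,0.002,0,0.003,-0.002,0.001,1,0.030,0,0,0.003,-0.001,0,1,0.025,0,0,0,0,0,1,0,0,0,0,0,0,1]'; python3 -c "
from h import *
err(Tc(.060,.046,.08))"
```

```text
time_s: 48.22
tool_pos: [0.5133, 0.4076, 0.3178]
tool_rot: [0.0, 0.739, 0.674, -0.003]
ft_force: [0.6, -0.3, 0.5]
finger_gap: 0.0005
err mm [ 5.   0.8 55.7] deg [-0.21  0.31 -0.07]
```

```bash
python3 -m pendant '[0.005,0.002,0.015,-0.003,0.005,0,1,0,0,0.018,0,0,0,1,0,0,0.015,0,0,0,1,0,0,0.003,0,0,0,1,0,0,0,0,0,0,1]'; python3 -c "
from h import *
err(Tc(.060,.046,.08))"
```

```text
time_s: 48.85
tool_pos: [0.5162, 0.4083, 0.2602]
tool_rot: [0.001, 0.74, 0.673, -0.003]
ft_force: [0.0, -0.3, 0.2]
finger_gap: 0.0009
err mm [ 3.7 -2.2 -1.8] deg [-0.15  0.33 -0.22]
```

```bash
python3 -m pendant '[0.003,-0.010,0,-0.002,0.005,-0.003,1,0,-0.010,0,0,0,0,1,0,-0.010,0,0,0,0,1,0,-0.010,0,0,0,0,1,0,-0.006,0,0,0,0,1,0,0,0,0,0,0,1]'; python3 -c "
from h import *
err(Tc(0,.046,.08))"
```

```text
time_s: 49.6
tool_pos: [0.4684, 0.4169, 0.2634]
tool_rot: [0.001, 0.739, 0.674, 0.003]
ft_force: [-0.6, -0.1, 0.6]
finger_gap: 0.0002
err mm [ -0.5 -13.8   1.3] deg [ 0.29 -0.2  -0.03]
```

```bash
python3 -m pendant '[0,-0.006,0,0,0,0,1,0,-0.006,0,0,0,0,1,0,-0.002,0,0,0,0,1]'; python3 -m pendant '[0,-0.003,0,0,0,0,1]';  python3 -m pendant '[0,-0.002,0,0,0,0,1]'; python3 -c "
from h import *
err(Tc(0,.046,.08))"
```

```text
time_s: 49.98
tool_pos: [0.4538, 0.4179, 0.2626]
tool_rot: [0.001, 0.739, 0.674, 0.003]
ft_force: [2.8, 0.4, -1.6]
finger_gap: 0.0007
time_s: 50.1
tool_pos: [0.4517, 0.4179, 0.2624]
tool_rot: [0.001, 0.739, 0.674, 0.003]
ft_force: [9.7, -0.1, -2.4]
finger_gap: 0.0003
time_s: 50.22
tool_pos: [0.4512, 0.4177, 0.2625]
tool_rot: [0.002, 0.739, 0.673, 0.005]
ft_force: [7.5, 0.6, -2.9]
finger_gap: 0.0005
err mm [0.2 3.3 0.5] deg [ 0.52 -0.23 -0.16]
```

Off stop reached (9.7 N). I'm backing away and doing the final check.

```bash
python3 -m pendant '[0,0.008,0,0,0,0,1,0,0,-0.030,0,0,0,1,0,0,-0.030,0,0,0,1,0,0,-0.030,0,0,0,1,-0.025,-0.010,-0.040,0,0,0,1,-0.035,-0.020,-0.040,0,0,0,1,-0.035,-0.020,0,0,0,0,1,0,0,0,0,0,0,1]'; python3 - <<'E'
from meas import *
from scipy.optimize import least_squares
s,im,d=shot('wrist'); w=cloud('wrist',s,d)
p=w[(w[...,2]>.082)&(w[...,2]<.105)&(np.linalg.norm(w[...,:2]-(.4545,.4166),axis=-1)<.035)]
r=least_squares(lambda c:np.linalg.norm(p-c,axis=1)-.0075,p.mean(0)-[0,0,.004],loss='soft_l1',f_scale=.001); print('ball',(r.x[:2]-cc)@np.stack([cx,cy],1))
s,im,d=shot('top'); w=cloud('top',s,d); save(im[90:260,40:430],'t9.png',2)
b=np.load('t8.npz')['im'].astype(int); df=abs(im.astype(int)-b).max(-1)
print('changed px rack+rule area',(df[130:190,145:325]>40).sum(), 'bystanders',(df[95:150,300:405]>40).sum(),(df[230:310,290:390]>40).sum())
for k in(1,2,4,5):
    c=Tp(k,0)[:2,3]; m=(np.linalg.norm(w[...,:2]-c,axis=-1)<.05)&(w[...,2]>.07); print(k,m.sum(),np.percentile(w[m][:,2],98).round(4))
E
```

```text
time_s: 51.22
tool_pos: [0.3971, 0.3248, 0.4355]
tool_rot: [-0.0, 0.739, 0.674, -0.0]
ft_force: [-0.3, -0.1, -0.3]
finger_gap: 0.0002
ball [-0.01847386  0.04507334]
changed px rack+rule area 0 bystanders 0 0
1 122 0.1005
2 119 0.1001
4 111 0.0998
5 117 0.1021
```

View pics/t9.png

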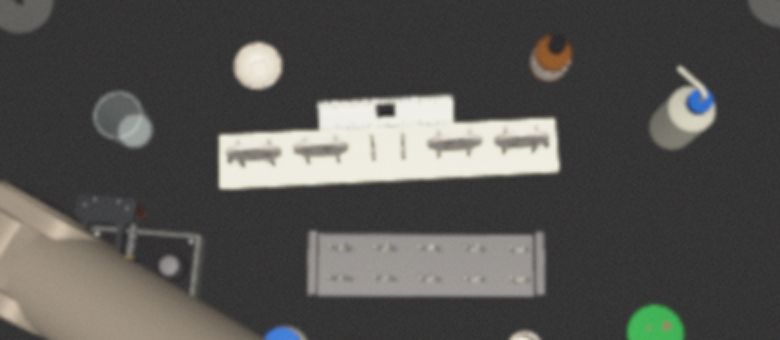

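Picture 12 shows the four coupons upright at (253,152), (320,148), (453,143) and (522,140), and the rule still flush at (385,110). Nothing has changed since the photo, so I'm handing in.

```bash
python3 -c "
from bench import ticket
print(ticket.finish_job())"
```

```text
the job is handed in; nothing more can be done
None
```

The record photograph is taken and the job is handed in, at about 51 s of the 210 s allowed. There were four coupons in the tray, and they now stand in rack places 1, 2, 4 and 5. I left place 3 empty so the gripper had room to set the rule. The red and green look-alikes were left alone.

I set the rule along the rack's front edge, switched the lamps on, pressed the release once to its hard stop (25 N), then switched the lamps off.

**Last checks before handing in:**
- **Coupons:** all four are upright, with tops at 100–102 mm in the last top view. Wrist-camera checks just after placing gave 100 mm, against 99 mm expected.
- **Rule:** aligned with the rack to 0.02° and centred to within 1 mm, with a gap to the rack of about 1 mm or less. That was measured before the lamps went on.
- **Since the photo:** comparing top views from just before the press and after the lamps went off, no pixels had changed in the rack, rule and bystander areas I compared.
- **Switch:** its ball measured +18.0 mm when on and −18.5 mm after switching off, against ±18.3 mm expected.

**What I could not confirm:** lamp light never showed in the pictures, so "on" rests on the measured handle position and the end-stop force. A fit of the rule from the last top view was muddled by rack pixels, so I relied on the wrist-camera measurement instead. I saw no knock to the rule.

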